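Restock the spring-pusher lane of a salon counter, tallest at the back

TASK

Restock the spring-pusher tray on the salon counter: load the tall teal bottle first, then the white bottle in front of it, then the pink jar at the front, each one pressing the row back against the sprung lilac block until it can be set down upright behind the front lip and let go. Do not let the gripper touch a product that already stands behind another, do not tip any of the three over, and leave the other things on the counter where they are.

Things in the scene. Friction and masses are not known exactly. Their poses are not given: they have to be found in the camera images.
- tray: fixed grey-and-black tray with one smooth straight lane. Origin: at counter height, mid-lane, below the inner face of the front lip; x runs along the lane from the lip to the back, y across, z up. Lane floor 3 mm above the counter, 58 mm wide between walls; side walls 3 mm thick, tops at 13 mm; lip 4 mm thick (x -4 to 0), top at 15 mm. A 26 mm high spring housing stands at x 196 to 230 mm.
- pusher (a joint): travel in m of the upright lilac block (50 mm wide, 24 mm deep, 5 to 95 mm above the counter) in the lane, sprung towards the lip: 4 N at 0, 5 N at the far end. At 0 its front face is 10 mm behind the lip; it goes back 158 mm to a hard stop, so the row of three (152 mm) has 16 mm to spare. It slides the released row forward on to the lip.
- tall_bottle: loose tall round teal bottle with a paper band and a narrower white cap: body 50 mm diameter up to 140 mm, cap 36 mm diameter, 170 mm tall in all, about 0.22 kg. Origin: centre of its underside, z up.
- mid_bottle: loose round white bottle with a lilac band and a black cap: body 50 mm diameter up to 128 mm, cap 44 mm diameter, 145 mm tall in all, about 0.18 kg. Origin: centre of its underside, z up.
- jar: loose low round pink jar with a white lid, 52 mm diameter all the way up, 48 mm tall, about 0.11 kg. Origin: centre of its underside, z up. A gripper held straight above it would hit the bottle behind: lean it back towards the lip.
- varnish: small red nail-varnish bottle with a black cap, 30 mm wide, 70 mm tall, stays where it is. Origin: centre of its underside.
- wax_tin: low gold tin, 62 mm wide, 40 mm tall, stays where it is. Origin: centre of its underside.
- pump_bottle: amber pump bottle, 60 mm wide, 183 mm tall, stays where it is. Origin: centre of its underside.
- gift_box: orange box 92 x 62 x 40 mm, stays where it is. Origin: centre of its underside.

How it is judged (in metres and radians):
On the way, in this order (a step that is already met when the one before it is completed fails the run):
1. the tall teal bottle stands upright on the lane floor behind the lip and is let go (x of tall_bottle in the frame of tray between 0.018 and 0.06 m and y of tall_bottle in the frame of tray between -0.008 and 0.008 m and z of tall_bottle in the frame of tray below 0.007 m and angle between tall_bottle's own z axis and vertical below 0.1 rad and contact force between the fingers and tall_bottle below 0.1 N and linear speed of tall_bottle below 0.03 m/s), for 0.2 s.
2. the white bottle stands upright on the lane floor, let go, with the tall bottle standing behind it (x of mid_bottle in the frame of tray between 0.018 and 0.06 m and y of mid_bottle in the frame of tray between -0.008 and 0.008 m and z of each of mid_bottle, tall_bottle in the frame of tray below 0.007 m and angle between each of mid_bottle, tall_bottle's own z axis and vertical below 0.1 rad and contact force between the fingers and mid_bottle below 0.1 N and linear speed of each of mid_bottle, tall_bottle below 0.03 m/s and x of tall_bottle in the frame of tray between 0.06 and 0.12 m and y of tall_bottle in the frame of tray between -0.008 and 0.008 m and contact force between the fingers and tall_bottle below 0.1 N), for 0.2 s.
At the end, for the whole second after the job is handed in: all three stand upright (within 0.1 rad) on the lane floor (underside at most 7 mm above the counter), within 8 mm of the lane's middle line, at rest and let go: the jar's centre 20 to 34 mm behind the lip, the white bottle's 68 to 90 mm, the tall bottle's 115 to 142 mm (x of jar in the frame of tray between 0.02 and 0.034 m and y of jar in the frame of tray between -0.008 and 0.008 m and z of each of jar, mid_bottle, tall_bottle in the frame of tray below 0.007 m and angle between each of jar, mid_bottle, tall_bottle's own z axis and vertical below 0.1 rad and contact force between the fingers and jar below 0.1 N and linear speed of each of jar, mid_bottle, tall_bottle below 0.03 m/s and x of mid_bottle in the frame of tray between 0.068 and 0.09 m and y of mid_bottle in the frame of tray between -0.008 and 0.008 m and contact force between the fingers and mid_bottle below 0.1 N and x of tall_bottle in the frame of tray between 0.115 and 0.142 m and y of tall_bottle in the frame of tray between -0.008 and 0.008 m and contact force between the fingers and tall_bottle below 0.1 N); the robot touches nothing.
It fails at once if one of the three products tips over (more than 0.6 rad) (angle between any of tall_bottle, mid_bottle, jar's own z axis and vertical above 0.6 rad).
It fails at once if the gripper or arm presses (over 2 N) on a bottle that already stands in the lane behind another one ((x of tall_bottle in the frame of tray between 0.055 and 0.16 m and z of tall_bottle in the frame of tray below 0.012 m and y of tall_bottle in the frame of tray between -0.012 and 0.012 m and contact force between the fingers and tall_bottle above 2 N) or (x of tall_bottle in the frame of tray between 0.055 and 0.16 m and z of tall_bottle in the frame of tray below 0.012 m and y of tall_bottle in the frame of tray between -0.012 and 0.012 m and contact force between the arm and tall_bottle above 2 N) or (x of mid_bottle in the frame of tray between 0.055 and 0.16 m and z of mid_bottle in the frame of tray below 0.012 m and y of mid_bottle in the frame of tray between -0.012 and 0.012 m and contact force between the fingers and mid_bottle above 2 N) or (x of mid_bottle in the frame of tray between 0.055 and 0.16 m and z of mid_bottle in the frame of tray below 0.012 m and y of mid_bottle in the frame of tray between -0.012 and 0.012 m and contact force between the arm and mid_bottle above 2 N)).
It fails at once if another thing on the counter is moved more than 20 mm (distance of any of varnish, wax_tin, pump_bottle, gift_box from where it was at the start of the episode above 0.02 m).
It also fails if it takes over 69 s, if anything falls off the work surface, if the arm or the gripper's body presses on something with over 40 N, if the wrist force passes 120 N, or if a joint passes its speed limit or range.

ROBOT

A 6-joint arm with a two-finger parallel gripper is mounted at the origin on the work surface. World frame = base frame: x ahead of the robot, y to its left, z up, the work surface at z = 0. Lengths are in mm, angles in degrees, forces in N, time in s.
With the tool pointing down it reaches from about 325 to 850 mm from the base axis. Payload 4.4 kg.
Tool frame: the origin (TCP) lies on the centre line of the jaws, within the pads' length; the fingertips stand arm.tip_reach ahead of it and the grasp point (between the pads) is the TCP (arm.tip_reach is the distance from the TCP to the fingertips, in mm); z points along the fingers, x is the direction in which the jaws open and shut, and the axes are right-handed (so a half turn about z gives the same grasp; the last joint's range is limited). The gripper opens to 94 mm and grips with 3 to 60 N. Pads are 16 mm wide; open, the fingers measure 119 mm over their backs; the gripper's body (75 mm by 177 mm) begins 78 mm behind the grasp point.
Start: joints at [-78.467, 11.837, 88.321, -0, 79.842, -8.623], TCP at [198.126, -539.79, 193.347] pointing down, gripper open.
Joint ranges: [-156.59, 156.59], [-49.26, 127.26], [12.9, 141.05], [-63.56, 243.56], [4.71, 150.69], [-161.64, 161.64]. Speed limits (degrees/s): [159.86, 159.86, 180, 180, 180, 180].

INTERFACE

Orientations are given as a 3x3 rotation matrix whose columns are the frame's x, y, z axes.
In Python, from station import status, imaging, close_job, arm gives the robot as it stands. The module is installed in compiled form; this text tells all that it offers.
- The arm moves only by the tool carry_out, never from a script. Its argument "commands" is a list of rows, each an object of numbers: "tx", "ty", "tz": the shift along the tool's x, y, z in mm; "spin": the turn about the tool's z in degrees. In form: [{"tx": .., "ty": .., "tz": .., "spin": ..}, ...]. A call has 1 to 20 rows; each row is the pose to reach, as a shift and turn from the pose measured when the call began, along the tool's axes at that moment; what a row does not reach only later rows make up. A row lasts 1/12 s, in which the tool goes at most 41.7 mm and 7.16 degrees, less where a joint would pass 70% of its speed; a pose out of reach is approached as far as the arm can. A call with a gripper value outside its range is refused whole. "grip" is the gripper's target within -1 to 1 (shut at 1, half-way at 0, fully open at -1), set as the call begins (left out, the last holds). The fingers move at their own pace and stop on an object; "force" is the grip in N (left out, the last holds). Time passes only in rows, so rows that repeat a pose let the fingers close. It gives the time, the measured TCP pose, the force and the opening at its end, in the units of the state.
- status.observe(): the state, without advancing time (a new reading comes with each control period).
- imaging.grab_frame(name): name is "scene" or "top"; returns a dict with "color" (384x512x3 uint8, blue, green, red), "camera_matrix" (3x3 intrinsics, pixels), "k1" (the pictures are not rectified: a ray, as slopes to the right and down, at radius r is drawn at 1 + k1 r^2 times it, then the intrinsics apply), "R" (3x3) and "t" (3): a world point X has camera coordinates R X + t. Camera axes: x right, y down, z forward; pixel columns grow to the right and rows downward; lengths in mm; the calibration is good to about 2 mm. A picture is of the moment at which its call begins. There is no depth.
- close_job(): hands the job in, once; it reports no verdict.
The state is a dict: "clock": time; "joint_positions": joint angles; "qvel": joint speeds; "tau": joint torques, N m; "tool_pos": TCP position; "tool_rot": TCP orientation; "force": force on the tool from outside, world axes, zero at the start; "ft_torque": the same for the moment, N m; "opening": finger opening in mm.
Only numpy, scipy, OpenCV 4.12 (cv2) and the standard library are available. Lean on these libraries where they do the work, as an engineer would, in place of code of your own. Each camera call takes 0.05 s, during which the arm holds its last target.

## Working session

There is one attempt and no reset: what is moved stays moved. The work goes in short steps, Python scripts to look and compute and a tool call to move; the robot and the scene stay as the last step left them, time stands still between calls to the robot, and variables do not carry over. Pictures are saved under pics/ and viewed, and the job is handed in when it is done.

Besides the shell and the picture viewer there is one more tool, called after ">>>" in YAML: its name, and indented under it one key for each argument. carry_out: Moves the arm, as the interface text tells. Its arguments: {"type":"object","properties":{"commands":{"type":"array","items":{"type":"object","properties":{"tx":{"type":"number"},"ty":{"type":"number"},"tz":{"type":"number"},"spin":{"type":"number"}}}},"grip":{"type":"number"},"force":{"type":"number"}},"required":["commands"]}

```bash
mkdir -p pics; ls; python3 - <<'E'
from station import status, imaging, arm
import cv2
print(status.observe()); print([ (a,getattr(arm,a)) for a in dir(arm) if not a.startswith('_')])
for n in ("scene","top"):
    f=imaging.grab_frame(n); cv2.imwrite(f"pics/{n}0.png",f["color"])
    print(n,f["camera_matrix"],f["k1"],f["R"],f["t"])
E
```

```text
pics
{'clock': 0.0, 'joint_positions': array([-7.84672737e+01,  1.18829055e+01,  8.84029405e+01, -1.83408053e-03,
        7.98406880e+01, -8.62387293e+00]), 'qvel': array([-0.0896483 , -0.04377735, -0.05341947,  0.02580148, -0.02729159,
        0.0206006 ]), 'tau': array([ 8.05403433e-04, -3.70878196e+01, -2.81418353e+01,  6.96955319e-02,
        3.61242355e-02, -1.73556500e-04]), 'tool_pos': array([ 197.94306756, -538.98447492,  192.21953384]), 'tool_rot': array([[ 3.44592021e-01, -9.38752425e-01, -4.72399598e-04],
       [-9.38749994e-01, -3.44592214e-01,  2.15754742e-03],
       [-2.18818810e-03, -3.00008507e-04, -9.99997561e-01]]), 'force': array([-0.20865637,  0.27606737,  0.19260019]), 'ft_torque': array([-0.01582772, -0.01649   ,  0.06000043]), 'opening': 94.03949070371156}
[('PlanningError', <class 'station.PlanningError'>), ('tip_reach', 19.0)]
scene [[351.61263945   0.         261.13112576]
 [  0.         351.61263945 189.86013666]
 [  0.           0.           1.        ]] -0.01991231141508405 [[ 0.63263542  0.774328   -0.01373208]
 [ 0.6270678  -0.52256667 -0.57767642]
 [-0.45448695  0.35684762 -0.81615034]] [-283.91080751 -416.19781239 1054.29277691]
top [[348.3594598    0.         248.57832912]
 [  0.         348.3594598  192.63388475]
 [  0.           0.           1.        ]] -0.02641508689614878 [[ 2.63582076e-02 -9.99649140e-01  2.61571102e-03]
 [-9.90478982e-01 -2.64699081e-02 -1.35095261e-01]
 [ 1.35117099e-01  9.70062148e-04 -9.90829162e-01]] [-146.12791288  577.16476829  873.26975552]
```

```bash
python3 -c "
import cv2
a=cv2.imread('pics/scene0.png')
for n in ('scene','top'):
    a=cv2.imread(f'pics/{n}0.png'); cv2.imwrite(f'pics/{n}0b.png',cv2.resize(a,(800,600),interpolation=cv2.INTER_CUBIC))"
```

```text
(no output)
```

View pics/scene0b.png

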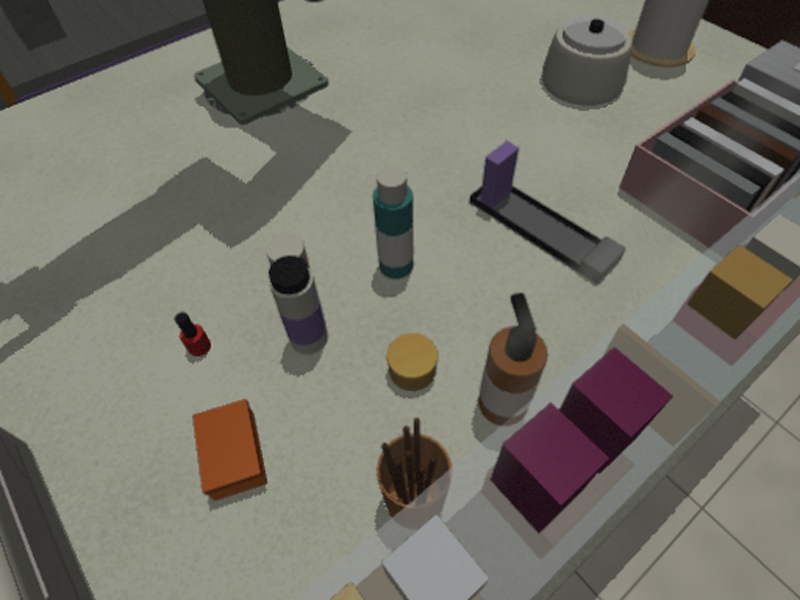

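View pics/top0b.png

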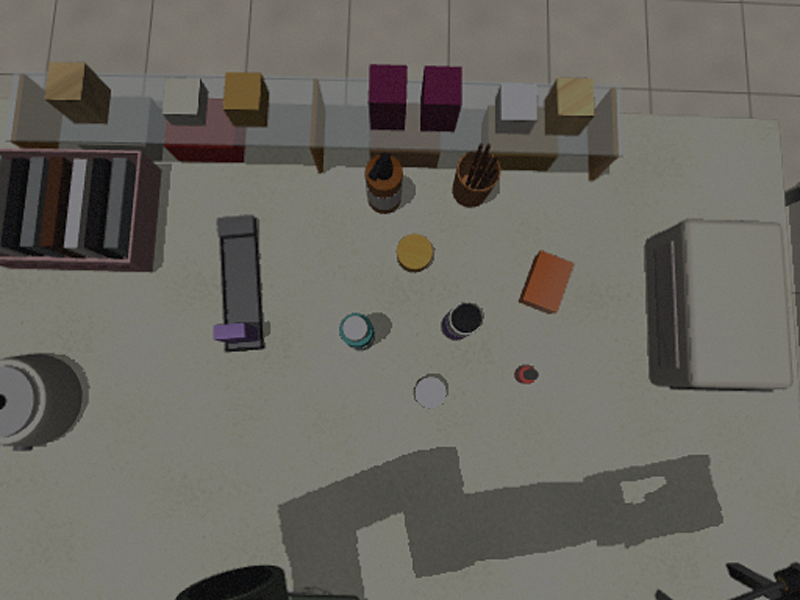

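Scene view (800x600 scale): the tray lies at (550,225) with the lilac pusher at its near (lip) end, and the jar is hidden behind the white bottle. Top view: teal bottle cap at (357,330), white bottle's black cap at (465,320), jar at (431,391), tray lane from (243,350) to (237,218).

```bash
cat > h.py <<'E'
import numpy as np, cv2
from station import status, imaging
def dist(f): return np.array([f["k1"],0,0,0,0.])
def px2w(f,uv,z):
    uv=np.array(uv,float).reshape(-1,1,2)
    n=cv2.undistortPoints(uv,f["camera_matrix"],dist(f)).reshape(-1,2)
    R,t=np.array(f["R"]),np.array(f["t"]); c=-R.T@t
    d=np.c_[n,np.ones(len(n))]@R
    return c+d*((z-c[2])/d[:,2])[:,None]
def w2px(f,X):
    rv,_=cv2.Rodrigues(np.array(f["R"]))
    return cv2.projectPoints(np.array(X,float).reshape(-1,1,3),rv,np.array(f["t"],float),f["camera_matrix"],dist(f))[0].reshape(-1,2)
def crop(img,x0,x1,y0,y1,s,name):
    cv2.imwrite("pics/"+name,cv2.resize(img[y0:y1,x0:x1],None,fx=s,fy=s,interpolation=cv2.INTER_CUBIC))
E
python3 - <<'E'
from h import *
f=imaging.grab_frame("top"); s=imaging.grab_frame("scene")
k=0.64
for n,p,z in [("tallcap",(357,330),170),("midcap",(465,319),145),("jar",(431,391),48),("tin",(415,252),40),("box",(547,280),40),("varn",(529,374),70),("pump",(383,170),183)]:
    print(n,px2w(f,np.array(p)*k,z)[0].round(1))
print(px2w(f,np.array([(226,351),(263,348),(258,234),(222,236)])*k,13).round(1))
c=f["color"]; crop(c,130,190,130,230,6,"a.png"); crop(c,210,315,190,270,7,"b.png")
c=s["color"]; crop(c,295,405,85,185,6,"c.png"); crop(c,165,275,105,230,6,"d.png")
E
```

```text
tallcap [520.1 -87.3 170. ]
midcap [ 542.6 -244.5  145. ]
jar [ 433.9 -203.9   48. ]
tin [ 665.8 -173.7   40. ]
box [ 623.7 -397.7   40. ]
varn [ 465.1 -358.1   70. ]
pump [ 754.  -117.9  183. ]
[[490.9 144.2  13. ]
 [497.7  81.1  13. ]
 [697.1 101.5  13. ]
 [691.9 164.7  13. ]]
```

View pics/a.png

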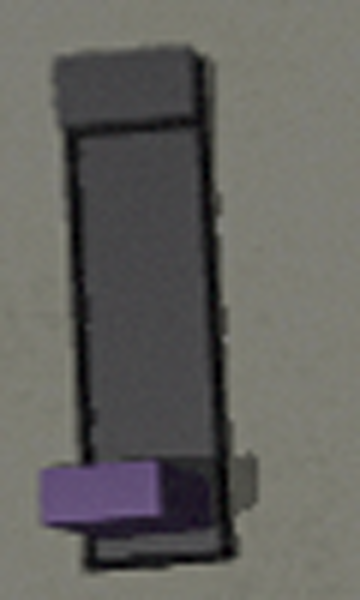

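View pics/b.png

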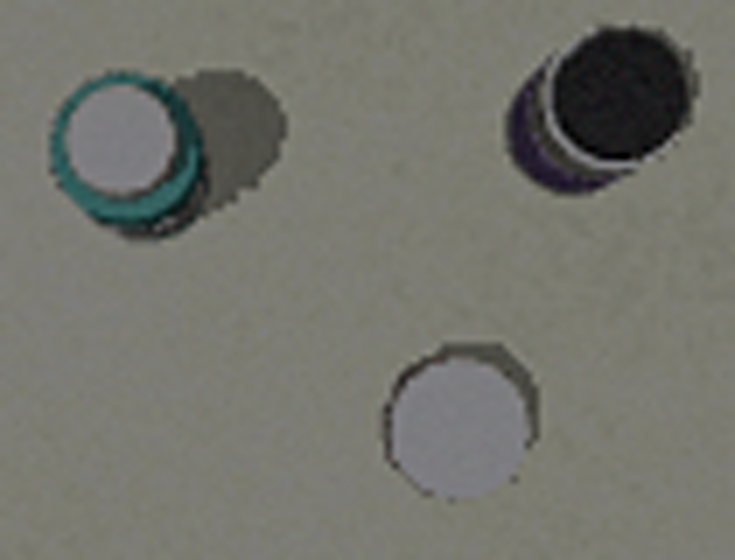

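View pics/c.png

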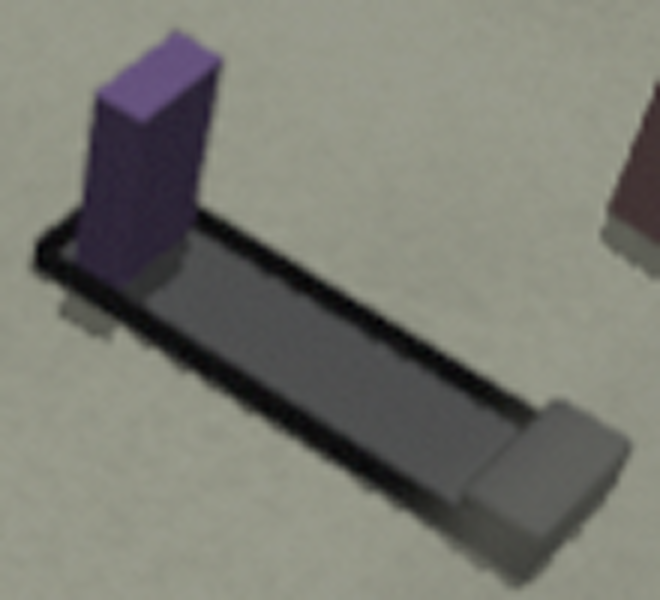

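View pics/d.png

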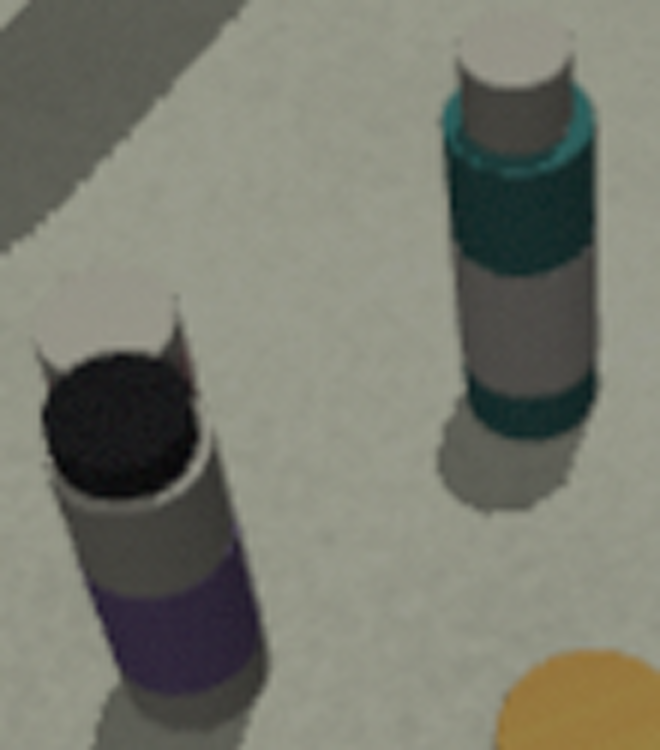

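```bash
cat >> h.py <<'E'
def c2p(off,s,p): return np.array(off)+(np.array(p,float)+.5)/s-.5
def rz(a): c,s=np.cos(a),np.sin(a); return np.array([[c,-s],[s,c]])
E
python3 - <<'E'
from h import *
from scipy.optimize import least_squares
f=imaging.grab_frame("top"); s=imaging.grab_frame("scene")
P=[(34,25,95),(34,-25,95),(10,-25,95),(10,25,95),(230,'h',26),(230,'-h',26),(196,'-h',26),(196,'h',26)]
pt=c2p((130,130),6,[(42,467),(160,460),(163,518),(45,525),(55,58),(193,45),(198,118),(62,128)])
Q=[(10,-25,95),(10,25,95),(34,25,95),(34,-25,95),(230,'h',26),(230,'-h',26),(196,'-h',26),(-4,-32,15)]
ps=c2p((295,85),6,[(97,93),(178,30),(222,62),(142,123),(632,447),(540,538),(465,487),(38,240)])
def pts(L,v):
    A=np.array([[a,{'h':v[3],'-h':-v[3]}.get(b,b),c] for a,b,c in L],float)
    A[:,:2]=A[:,:2]@rz(v[2]).T+v[:2]; return A
def res(v,w=(1,1)): return np.r_[w[0]*(w2px(f,pts(P,v))-pt).ravel(),w[1]*(w2px(s,pts(Q,v))-ps).ravel()]
for w in ((1,1),(1,0),(0,1)):
    r=least_squares(res,[490,115,.1,32],args=(w,)); print(w,r.x.round(3),np.degrees(r.x[2]).round(2)); print(res(r.x).reshape(-1,2).round(1).tolist())
# bottles
def seg(img,off,sc,pass_=0):pass
def cyl(f,x,y,r,z):
    a=np.linspace(0,2*np.pi,40,endpoint=False); return w2px(f,np.c_[x+r*np.cos(a),y+r*np.sin(a),0*a+z])
def cfit(name,uv,z): print(name,px2w(f,[uv],z)[0].round(1))
cfit("tall",c2p((210,190),7,(122,138)),170);cfit("mid",c2p((210,190),7,(622,93)),145);cfit("jar",c2p((210,190),7,(459,427)),48)
print("scene tall",px2w(s,[c2p((165,105),6,(515,50))],170).round(1),"mid",px2w(s,[c2p((165,105),6,(121,424))],145).round(1))
E
```

```text
(1, 1) [4.97166e+02 1.14833e+02 1.11000e-01 3.03430e+01] 6.34
[[-0.4, 0.5], [0.2, -0.1], [0.2, 0.0], [-0.5, 0.6], [0.6, -0.4], [-0.2, -0.1], [-0.4, -0.1], [-0.1, 0.1], [-0.9, -0.0], [-0.3, -0.2], [0.8, -0.7], [0.0, 0.0], [0.7, -0.0], [0.7, 0.7], [-0.4, 0.5], [-0.7, 0.3]]
(1, 0) [4.97394e+02 1.14480e+02 1.12000e-01 3.11140e+01] 6.43
[[-0.3, 0.4], [0.4, -0.2], [0.3, -0.1], [-0.4, 0.5], [0.3, -0.4], [0.1, -0.2], [-0.1, -0.2], [-0.3, 0.0], [-0.9, 0.1], [-0.3, -0.1], [0.8, -0.6], [0.0, 0.1], [0.9, -0.2], [0.6, 1.0], [-0.5, 0.8], [-0.7, 0.4]]
(0, 1) [4.96899e+02 1.15300e+02 1.07000e-01 2.91810e+01] 6.14
[[-0.6, 0.5], [0.1, 0.1], [0.0, 0.2], [-0.7, 0.6], [1.2, -0.4], [-0.5, 0.1], [-0.8, 0.0], [0.4, 0.1], [-0.9, -0.2], [-0.2, -0.3], [0.8, -0.8], [0.0, -0.1], [0.3, 0.3], [0.8, 0.4], [-0.2, 0.2], [-0.7, 0.1]]
tall [524.3 -83.8 170. ]
mid [ 545.7 -246.4  145. ]
jar [ 433.  -202.1   48. ]
scene tall [[524.2 -84.1 170. ]] mid [[ 550.7 -248.4  145. ]]
```

Both cameras agree on the tray, at origin (497,115) with yaw 6.4°, and on the bottles: teal (524,-84), white (546,-246), jar (433,-202). Next I'll work out the first move.

```bash
cat >> h.py <<'E'
TO=np.array([497.2,114.8]); TY=np.radians(6.35)
def tr(x,y,z): p=TO+rz(TY)@np.array([x,y]); return np.array([p[0],p[1],z])
def to_tr(p): q=rz(TY).T@(np.array(p[:2])-TO); return np.array([q[0],q[1],p[2]])
def go(*ps):
    o=status.observe(); R=np.array(o["tool_rot"])
    yaw=np.arctan2(R[1,0],R[0,0]); want=TY-np.pi/2
    print("t",round(o["clock"],2),"pos",np.round(o["tool_pos"],1),"tray",to_tr(o["tool_pos"]).round(1),"open",round(o["opening"],1),"F",np.round(o["force"],1),"spin",round(float(np.degrees(yaw-want)),2),"tilt",np.round(R[:,2],3))
    for p in ps: print(np.round(p,1),"->",(R.T@(np.array(p)-o["tool_pos"])).round(1))
E
python3 -c "
from h import *
go((524.2,-83.9,215),(524.2,-83.9,105))"
```

```text
t 0.3 pos [ 198.1 -539.5  193. ] tray [-369.7 -617.2  193. ] open 94.3 F [ 0.  -0.4  0.2] spin 13.81 tilt [-0.     0.001 -1.   ]
[524.2 -83.9 215. ] -> [-315.4 -463.2  -21.7]
[524.2 -83.9 105. ] -> [-315.3 -463.1   88.3]
```

>>> carry_out:
  commands:
    - {"tx": 0, "ty": 0, "tz": -22, "spin": 7}
    - {"tx": -315, "ty": -463, "tz": -22, "spin": 13.8}
    - {"tx": -315, "ty": -463, "tz": -22, "spin": 13.8}
    - {"tx": -315, "ty": -463, "tz": -22, "spin": 13.8}
    - {"tx": -315, "ty": -463, "tz": -22, "spin": 13.8}
    - {"tx": -315, "ty": -463, "tz": -22, "spin": 13.8}
    - {"tx": -315, "ty": -463, "tz": -22, "spin": 13.8}
    - {"tx": -315, "ty": -463, "tz": -22, "spin": 13.8}
    - {"tx": -315, "ty": -463, "tz": -22, "spin": 13.8}
    - {"tx": -315, "ty": -463, "tz": -22, "spin": 13.8}
    - {"tx": -315, "ty": -463, "tz": -22, "spin": 13.8}
    - {"tx": -315, "ty": -463, "tz": -22, "spin": 13.8}
    - {"tx": -315, "ty": -463, "tz": -22, "spin": 13.8}
    - {"tx": -315, "ty": -463, "tz": -22, "spin": 13.8}
    - {"tx": -315, "ty": -463, "tz": -22, "spin": 13.8}
    - {"tx": -315, "ty": -463, "tz": -22, "spin": 13.8}
  grip: -1
  force: 30

```text
clock: 1.63
tool_pos: [525.9, -80.8, 215.2]
tool_rot: [[0.116, -0.993, 0.001], [-0.993, -0.116, 0.002], [-0.002, -0.001, -1.0]]
force: [0.8, -0.6, 0.1]
opening: 94.5
```

```bash
python3 -c "
from h import *
go((524.2,-83.9,105))
f=imaging.grab_frame('scene');cv2.imwrite('pics/s1.png',f['color'])
print(w2px(f,[(524.2,-83.9,170),(524.2,-83.9,0)]))"
```

```text
t 1.63 pos [525.9 -80.8 215.2] tray [   6.9 -197.5  215.2] open 94.5 F [ 0.8 -0.6  0.1] spin 0.33 tilt [ 0.001  0.002 -1.   ]
[524.2 -83.9 105. ] -> [  3.1   2.1 110.2]
[[250.50461953 112.88997013]
 [253.41632666 170.33970546]]
```

View pics/s1.png

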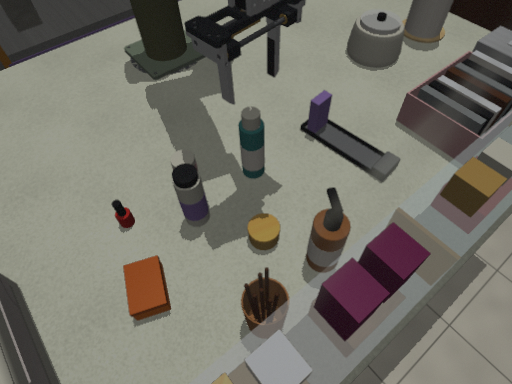

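Picture: the gripper is open above the teal bottle, with fingertips at (228,100) and (273,73) and the cap at (251,112). I'll check the alignment numerically.

```bash
python3 -c "
from h import *
f=imaging.grab_frame('scene')
o=status.observe();R=o['tool_rot'];p=o['tool_pos']
print(w2px(f,[p+R@np.array([s*47,0,19]) for s in(-1,1)]), w2px(f,[p+R@np.array([s*60,0,19]) for s in(-1,1)]))
go((524.2,-83.9,108))"
```

```text
[[268.03503951  89.38947637]
 [230.50668178 115.10496402]] [[272.8752628   86.07750028]
 [224.94084503 118.92429659]]
t 1.73 pos [524. -84. 215.] tray [   4.7 -200.5  215. ] open 94.0 F [ 0.5  0.2 -0.6] spin 0.11 tilt [-0.001  0.    -1.   ]
[524.2 -83.9 108. ] -> [ -0.   -0.3 107. ]
```

```bash
python3 -c "
from h import *
f=imaging.grab_frame('scene')
c=f['color'].copy()
o=status.observe();R=o['tool_rot'];p=o['tool_pos']
for q in w2px(f,[p+R@np.array([s*47,0,19]) for s in(-1,1)]): cv2.circle(c,tuple(int(v) for v in q),1,(0,0,255),-1)
crop(c,180,330,0,190,4,'s2.png')"
```

```text
(no output)
```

View pics/s2.png

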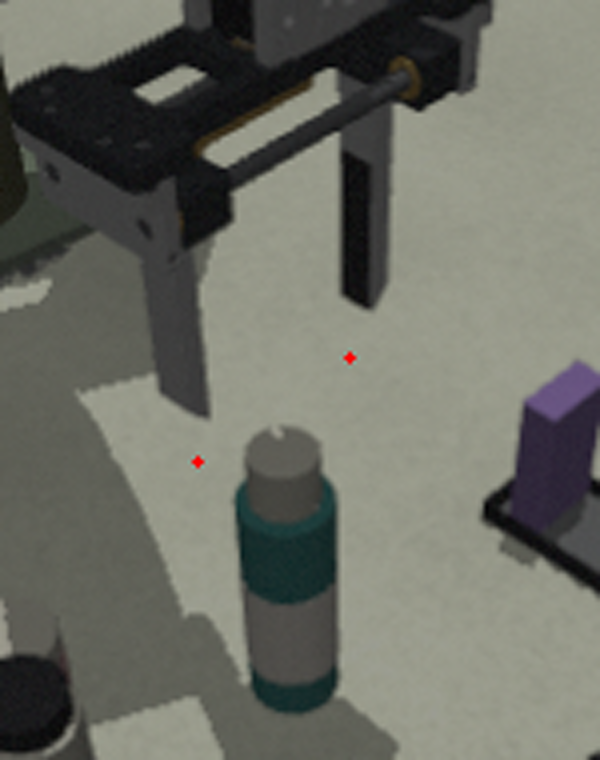

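```bash
python3 -c "
from h import *
f=imaging.grab_frame('top')
c=f['color'].copy()
o=status.observe();R=o['tool_rot'];p=o['tool_pos']
for q in w2px(f,[p+R@np.array([s*47,0,19]) for s in(-1,1)]): cv2.circle(c,tuple(int(v) for v in q),1,(0,0,255),-1)
crop(c,150,310,150,290,5,'s3.png')"
```

```text
(no output)
```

View pics/s3.png

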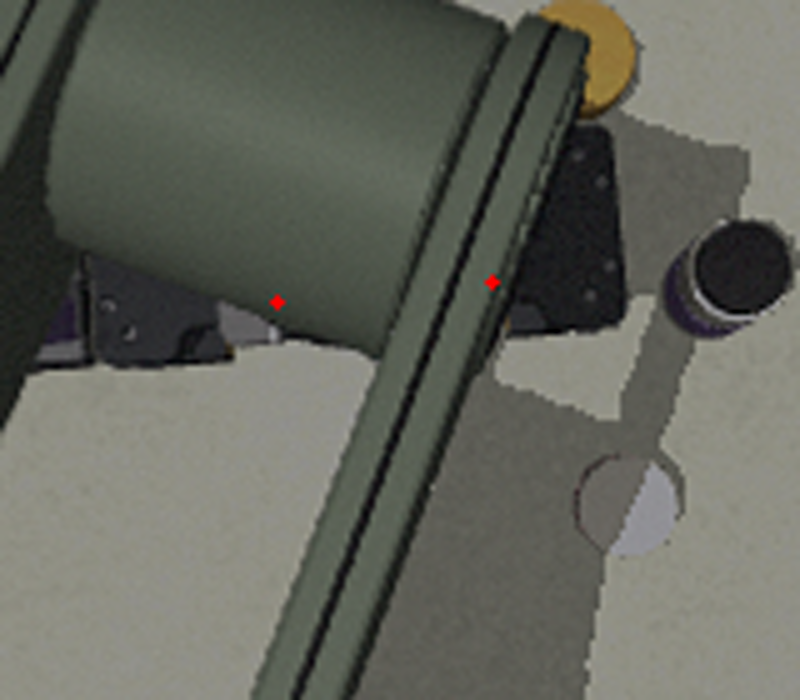

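```bash
python3 -c "
from h import *
f=imaging.grab_frame('top');s=imaging.grab_frame('scene')
e=c2p((150,150),5,[(130,366),(235,358),(520,334),(625,325),(585,125)])
for z in(293,320,350): print(z,px2w(f,e,z).round(0)[:,:2].tolist())
o=status.observe();p=o['tool_pos'];R=o['tool_rot'];print(p)
t=c2p((180,0),4,[(208,417),(160,398),(342,297),(373,310)])
for z in(196,215,235): print(z,px2w(s,t,z).round(0)[:,:2].tolist())
"
```

```text
293 [[486.0, 4.0], [490.0, -36.0], [502.0, -142.0], [506.0, -181.0], [582.0, -164.0]]
320 [[485.0, -2.0], [489.0, -40.0], [500.0, -141.0], [504.0, -179.0], [577.0, -163.0]]
350 [[483.0, -8.0], [487.0, -44.0], [498.0, -141.0], [502.0, -176.0], [571.0, -161.0]]
[523.49116224 -85.61200508 215.23534444]
196 [[507.0, -112.0], [483.0, -121.0], [480.0, -12.0], [497.0, -7.0]]
215 [[526.0, -124.0], [503.0, -132.0], [500.0, -28.0], [516.0, -24.0]]
235 [[546.0, -136.0], [524.0, -144.0], [521.0, -46.0], [536.0, -41.0]]
```

Picture: the visible fingertips appear about 30 mm higher than the model predicts. I'll descend partly and check against the bottle.

>>> carry_out:
  commands:
    - {"tx": 0, "ty": 0, "tz": 25, "spin": 0}
    - {"tx": 0, "ty": 0, "tz": 50, "spin": 0}
    - {"tx": 0, "ty": 0, "tz": 75, "spin": 0}
    - {"tx": 0, "ty": 0, "tz": 90, "spin": 0}
    - {"tx": 0, "ty": 0, "tz": 95, "spin": 0}
    - {"tx": 0, "ty": 0, "tz": 95, "spin": 0}

```text
clock: 2.43
tool_pos: [521.8, -86.2, 118.8]
tool_rot: [[0.107, -0.994, -0.004], [-0.994, -0.107, 0.002], [-0.002, 0.004, -1.0]]
force: [-0.2, 0.3, -0.6]
opening: 93.6
```

```bash
python3 -c "
from h import *
f=imaging.grab_frame('scene')
c=f['color'].copy()
o=status.observe();R=o['tool_rot'];p=o['tool_pos']
for q in w2px(f,[p+R@np.array([s*47,0,19]) for s in(-1,1)]): cv2.circle(c,tuple(int(v) for v in q),1,(0,0,255),-1)
crop(c,180,330,0,190,4,'s4.png'); go((524.2,-83.9,108))"
```

```text
t 2.48 pos [523.1 -86.4 120.3] tray [   3.5 -202.8  120.3] open 94.0 F [-0.  -0.  -0.1] spin -0.2 tilt [-0.001  0.001 -1.   ]
[524.2 -83.9 108. ] -> [-2.3 -1.4 12.3]
```

View pics/s4.png

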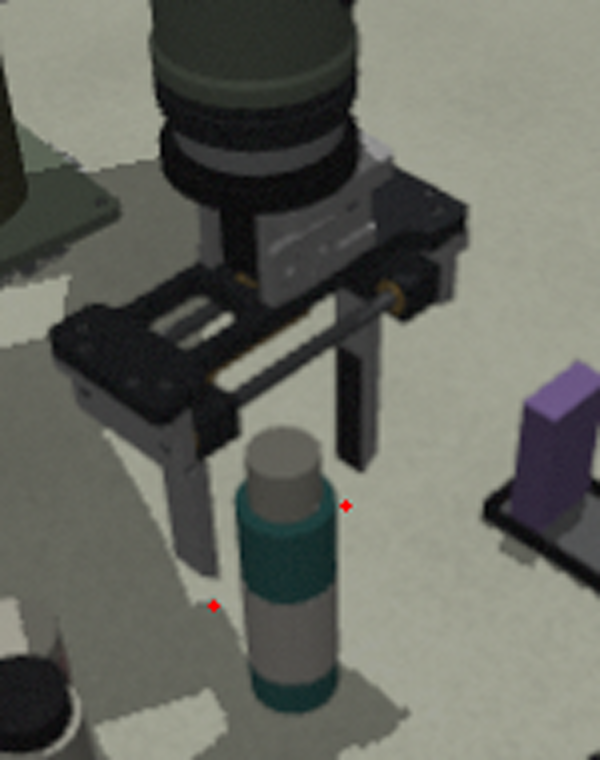

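```bash
python3 -c "
from h import *
from scipy.optimize import least_squares
f=imaging.grab_frame('scene')
o=status.observe();R=o['tool_rot'];p=o['tool_pos']
t=c2p((180,0),4,[(215,577),(362,471),(337,459)])
def r(v): return (w2px(f,[p+R@np.array([47+v[0],-8+v[1],v[2]]),p+R@np.array([-47+v[0],-8+v[1],v[2]]),p+R@np.array([-47+v[0],8+v[1],v[2]])])-t).ravel()
s=least_squares(r,[0,0,19]);print(s.x,r(s.x)); print(p)
go((524.2,-83.9,108))
"
```

```text
[ 13.31801066 -12.23932628 -28.40224283] [ 0.24741408  0.24660035 -0.24781049  0.36794919 -0.01461837 -0.63602991]
[524.03971691 -86.47172385 121.28936308]
t 2.53 pos [524.  -86.5 121.3] tray [   4.4 -203.   121.3] open 93.6 F [ 0.4 -0.3  0.9] spin -0.18 tilt [ 0.001 -0.    -1.   ]
[524.2 -83.9 108. ] -> [-2.5 -0.4 13.3]
```

>>> carry_out:
  commands:
    - {"tx": -2.0, "ty": 0, "tz": 10, "spin": 0}
    - {"tx": -2.0, "ty": 0, "tz": 20, "spin": 0}
    - {"tx": -2.0, "ty": 0, "tz": 20, "spin": 0}

```text
clock: 2.78
tool_pos: [522.6, -84.1, 99.7]
tool_rot: [[0.107, -0.994, -0.001], [-0.994, -0.107, 0.001], [-0.001, 0.001, -1.0]]
force: [-0.4, 0.3, -0.6]
opening: 93.6
```

```bash
python3 -c "
from h import *
f=imaging.grab_frame('scene')
c=f['color'].copy()
o=status.observe();R=o['tool_rot'];p=o['tool_pos']
for q in w2px(f,[p+R@np.array([s*47,0,19]) for s in(-1,1)]): cv2.circle(c,tuple(int(v) for v in q),1,(0,0,255),-1)
crop(c,180,330,30,190,4,'s5.png'); go((524.2,-83.9,108))"
```

```text
t 2.83 pos [522.8 -84.1 100.2] tray [   3.5 -200.5  100.2] open 93.9 F [ 0.8 -0.3  0.2] spin -0.18 tilt [-0.001  0.001 -1.   ]
[524.2 -83.9 108. ] -> [-0.  -1.4 -7.8]
```

View pics/s5.png

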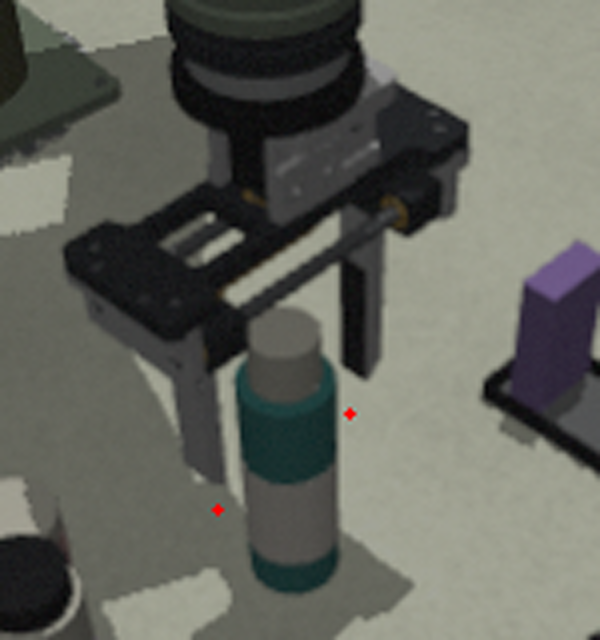

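>>> carry_out:
  commands:
    - {"tx": 0, "ty": -1, "tz": 0, "spin": 0}
    - {"tx": 0, "ty": -1, "tz": 0, "spin": 0}
    - {"tx": 0, "ty": -1, "tz": 0, "spin": 0}
    - {"tx": 0, "ty": -1, "tz": 0, "spin": 0}
    - {"tx": 0, "ty": -1, "tz": 0, "spin": 0}
    - {"tx": 0, "ty": -1, "tz": 0, "spin": 0}
  grip: 1
  force: 35

```text
clock: 3.33
tool_pos: [524.0, -84.0, 100.4]
tool_rot: [[0.108, -0.994, -0.001], [-0.994, -0.108, 0.0], [-0.001, 0.001, -1.0]]
force: [-0.9, 0.0, 0.1]
opening: 57.2
```

```bash
python3 -c "
from h import *
f=imaging.grab_frame('scene')
c=f['color'].copy()
o=status.observe();R=o['tool_rot'];p=o['tool_pos']
crop(c,180,330,30,190,4,'s6.png'); go((524.2,-83.9,108))
f=imaging.grab_frame('top');crop(f['color'],150,310,150,290,5,'s6t.png')"
```

```text
t 3.38 pos [523.9 -84.  100.3] tray [   4.6 -200.5  100.3] open 53.6 F [0.7 0.1 0.5] spin -0.17 tilt [-0.001  0.001 -1.   ]
[524.2 -83.9 108. ] -> [-0.1 -0.3 -7.7]
```

View pics/s6.png

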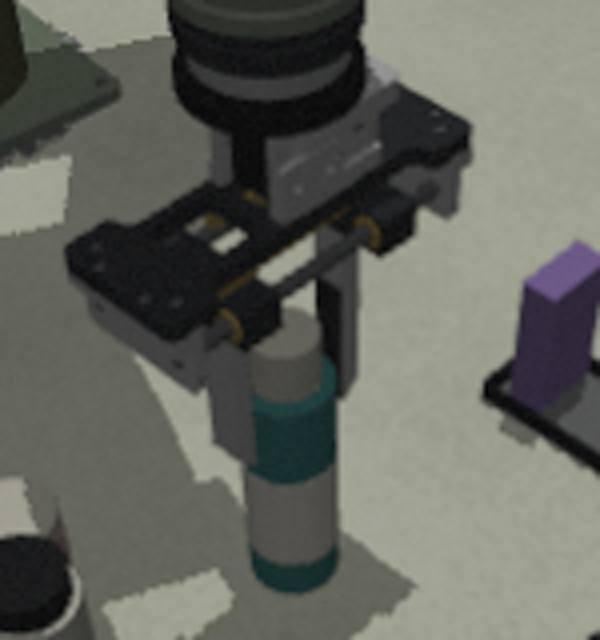

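View pics/s6t.png

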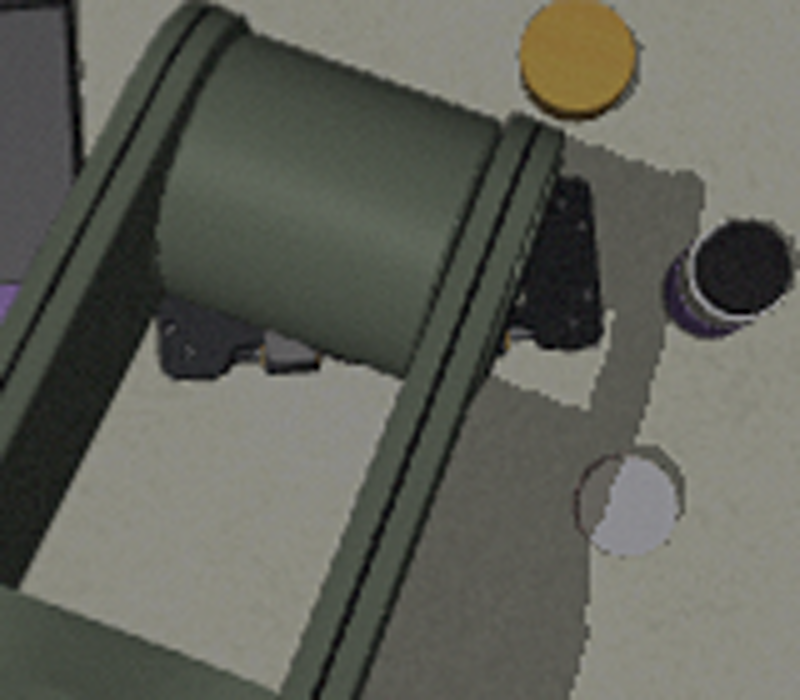

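>>> carry_out:
  commands:
    - {"tx": 0, "ty": 0, "tz": 0, "spin": 0}
    - {"tx": 0, "ty": 0, "tz": 0, "spin": 0}
    - {"tx": 0, "ty": 0, "tz": 0, "spin": 0}
    - {"tx": 0, "ty": 0, "tz": -5, "spin": 0}
    - {"tx": 0, "ty": 0, "tz": -20, "spin": 0}
    - {"tx": 0, "ty": 0, "tz": -40, "spin": 0}
    - {"tx": 0, "ty": 0, "tz": -60, "spin": 0}
    - {"tx": 0, "ty": 0, "tz": -60, "spin": 0}
    - {"tx": 0, "ty": 0, "tz": -60, "spin": 0}

```text
clock: 4.18
tool_pos: [524.8, -84.2, 161.2]
tool_rot: [[0.108, -0.994, 0.002], [-0.994, -0.108, -0.0], [0.0, -0.002, -1.0]]
force: [0.1, -0.7, -2.8]
opening: 49.4
```

```bash
python3 -c "
from h import *
f=imaging.grab_frame('scene')
c=f['color'].copy()
o=status.observe();R=o['tool_rot'];p=o['tool_pos']
b=p-[0,0,100.3]
for q in w2px(f,[b,b+[0,0,170]]): cv2.circle(c,tuple(int(v) for v in q),1,(0,0,255),-1)
crop(c,180,330,0,190,4,'s7.png'); go(tr(-45,0,160),tr(-45,0,130))"
```

```text
t 4.23 pos [523.5 -83.9 159.8] tray [   4.2 -200.4  159.8] open 49.7 F [-0.2  0.3 -1.8] spin -0.18 tilt [-0.001  0.001 -1.   ]
[452.5 109.8 160. ] -> [-200.2   49.8    0. ]
[452.5 109.8 130. ] -> [-200.2   49.8   30. ]
```

View pics/s7.png

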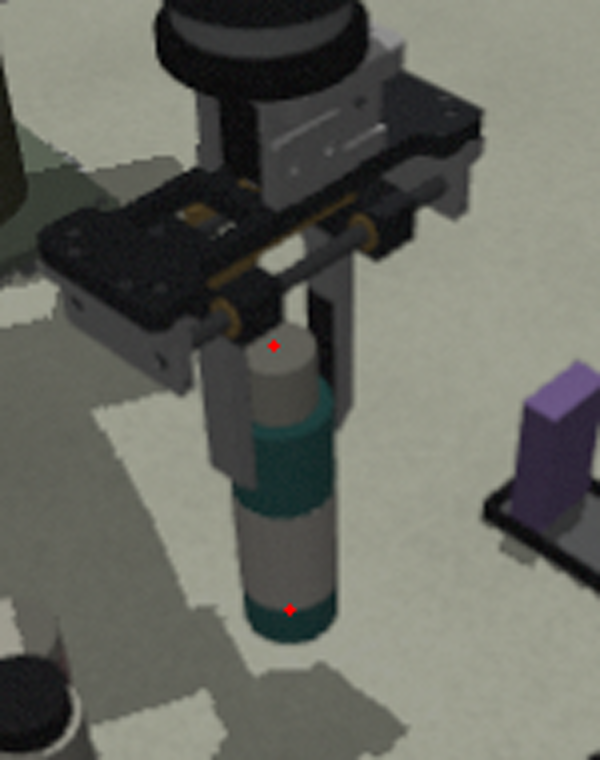

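Picture: the teal bottle is gripped upright and lifted 60 mm, with the cap at about (282,347) where the projection gives (274,346). Next I'll carry it to the front of the tray.

>>> carry_out:
  commands:
    - {"tx": -10, "ty": 2, "tz": 0, "spin": 0}
    - {"tx": -35, "ty": 8, "tz": 0, "spin": 0}
    - {"tx": -65, "ty": 15, "tz": 0, "spin": 0}
    - {"tx": -95, "ty": 23, "tz": 0, "spin": 0}
    - {"tx": -125, "ty": 30, "tz": 0, "spin": 0}
    - {"tx": -155, "ty": 38, "tz": 0, "spin": 0}
    - {"tx": -180, "ty": 45, "tz": 0, "spin": 0}
    - {"tx": -195, "ty": 49, "tz": 0, "spin": 0}
    - {"tx": -200, "ty": 50, "tz": 10, "spin": 0}
    - {"tx": -200, "ty": 50, "tz": 25, "spin": 0}
    - {"tx": -200, "ty": 50, "tz": 40, "spin": 0}
    - {"tx": -200, "ty": 50, "tz": 40, "spin": 0}
    - {"tx": -200, "ty": 50, "tz": 40, "spin": 0}

```text
clock: 5.32
tool_pos: [450.3, 109.3, 117.8]
tool_rot: [[0.107, -0.994, -0.007], [-0.994, -0.107, 0.0], [-0.001, 0.006, -1.0]]
force: [-0.5, 0.1, -2.2]
opening: 49.5
```

```bash
python3 -c "
from h import *
f=imaging.grab_frame('scene')
c=f['color'].copy()
o=status.observe();R=o['tool_rot'];p=o['tool_pos']
b=p-[0,0,100.3]
for q in w2px(f,[b,b+[0,0,170],tr(0,29,3),tr(0,-29,3),tr(190,0,3)]): cv2.circle(c,tuple(int(v) for v in q),1,(0,0,255),-1)
crop(c,250,410,0,180,4,'s8.png'); go(tr(28,0,120),tr(28,0,103.3))
f=imaging.grab_frame('top');c=f['color'].copy()
for q in w2px(f,[tr(0,29,3),tr(0,-29,3),tr(196,29,3),tr(196,-29,3)]): cv2.circle(c,tuple(int(v) for v in q),1,(0,0,255),-1)
crop(c,100,240,120,250,5,'s8t.png')"
```

```text
t 5.37 pos [451.6 109.3 119. ] tray [-45.9  -0.4 119. ] open 49.1 F [-0.   0.2 -2. ] spin -0.21 tilt [-0.004  0.001 -1.   ]
[525.  117.9 120. ] -> [ -0.7 -73.9  -1.2]
[525.  117.9 103.3] -> [ -0.7 -74.   15.5]
```

View pics/s8.png

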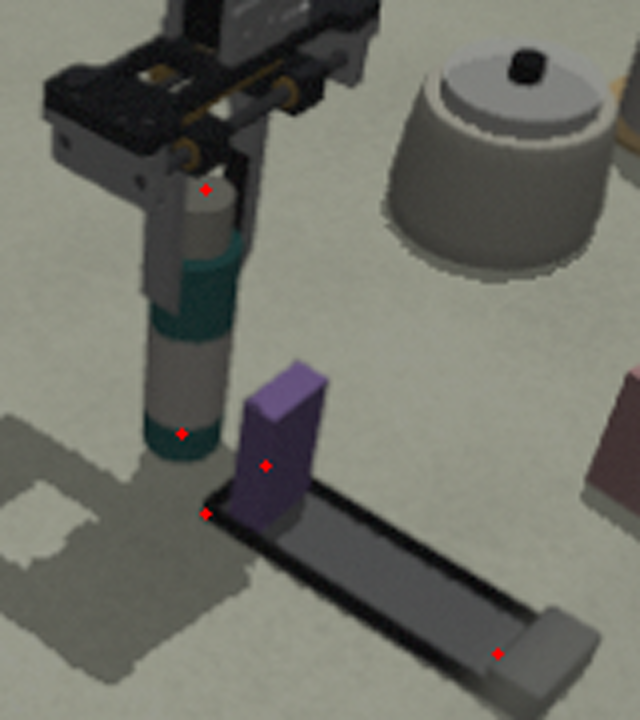

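View pics/s8t.png

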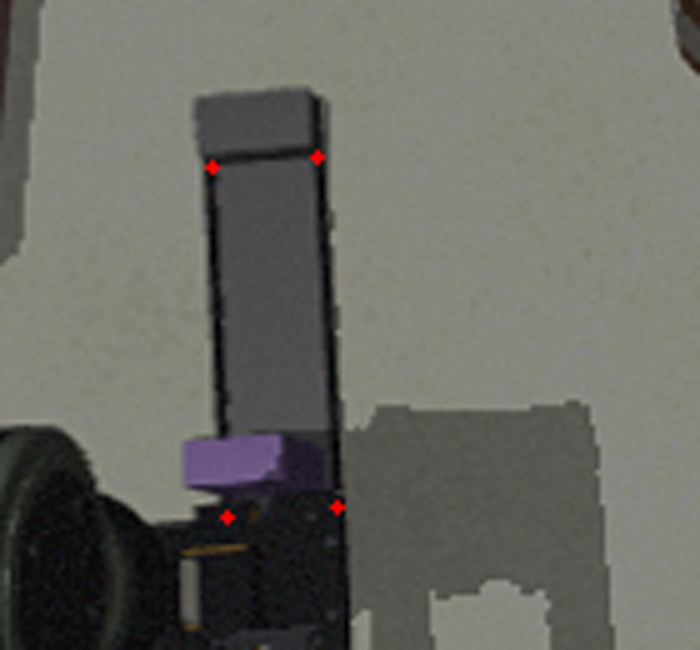

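Pictures: the bottle's underside is about 18 mm up in front of the lip (scene 183,435), and it's lined up with the lane. Pressing the pusher back next.

>>> carry_out:
  commands:
    - {"tx": 0, "ty": -10, "tz": -1, "spin": 0}
    - {"tx": 0, "ty": -20, "tz": -1, "spin": 0}
    - {"tx": 0, "ty": -26, "tz": -1, "spin": 0}
    - {"tx": 0, "ty": -32, "tz": -1, "spin": 0}
    - {"tx": 0, "ty": -38, "tz": -1, "spin": 0}
    - {"tx": 0, "ty": -44, "tz": -1, "spin": 0}
    - {"tx": 0, "ty": -50, "tz": -1, "spin": 0}
    - {"tx": 0, "ty": -56, "tz": -1, "spin": 0}
    - {"tx": 0, "ty": -62, "tz": -1, "spin": 0}
    - {"tx": 0, "ty": -68, "tz": -1, "spin": 0}
    - {"tx": 0, "ty": -74, "tz": -1, "spin": 0}
    - {"tx": 0, "ty": -76, "tz": -1, "spin": 0}
    - {"tx": 0, "ty": -76, "tz": -1, "spin": 0}
    - {"tx": 0, "ty": -76, "tz": -1, "spin": 0}

```text
clock: 6.58
tool_pos: [527.8, 117.5, 120.4]
tool_rot: [[0.107, -0.994, -0.002], [-0.994, -0.107, 0.001], [-0.001, 0.002, -1.0]]
force: [-3.7, -0.9, -3.4]
opening: 49.6
```

```bash
python3 -c "
from h import *
f=imaging.grab_frame('scene')
c=f['color'].copy()
o=status.observe();R=o['tool_rot'];p=o['tool_pos']
b=p-[0,0,100.3]
for q in w2px(f,[b,b+[0,0,170]]): cv2.circle(c,tuple(int(v) for v in q),1,(0,0,255),-1)
crop(c,270,400,10,170,4,'s9.png'); go(tr(28,0,120),tr(28,0,103.3))
f=imaging.grab_frame('top');c=f['color'].copy()
crop(c,100,240,120,250,5,'s9t.png')"
```

```text
t 6.63 pos [527.7 117.5 120.5] tray [ 30.6  -0.7 120.5] open 49.5 F [-3.8  0.1 -3. ] spin -0.21 tilt [-0.002  0.001 -1.   ]
[525.  117.9 120. ] -> [-0.7  2.6  0.5]
[525.  117.9 103.3] -> [-0.6  2.5 17.2]
```

View pics/s9.png

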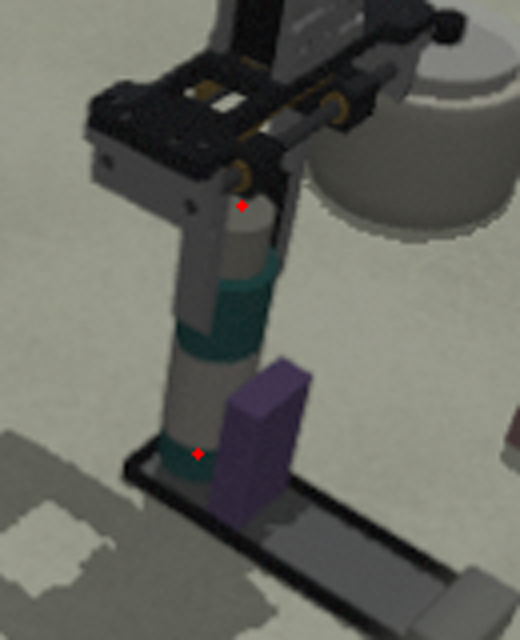

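View pics/s9t.png

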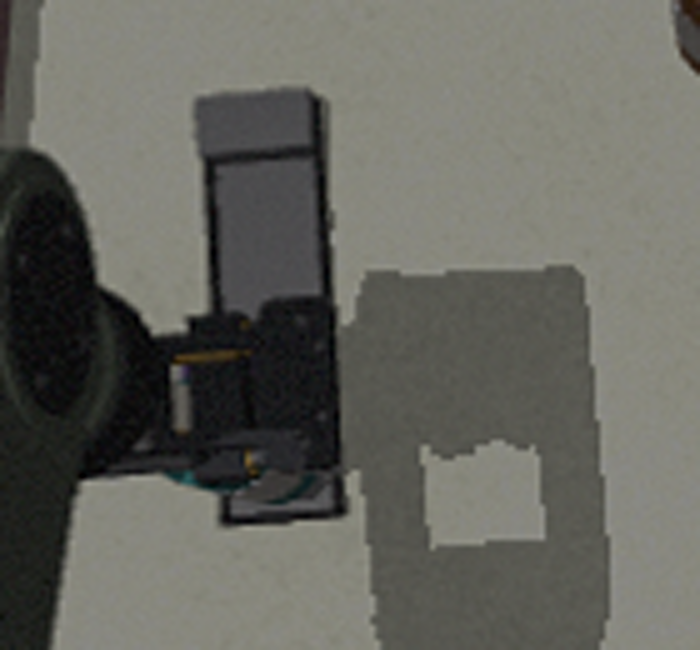

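>>> carry_out:
  commands:
    - {"tx": 0, "ty": 0, "tz": 4, "spin": 0}
    - {"tx": 0, "ty": 0, "tz": 8, "spin": 0}
    - {"tx": 0, "ty": 0, "tz": 12, "spin": 0}
    - {"tx": 0, "ty": 0, "tz": 15, "spin": 0}
    - {"tx": 0, "ty": 0, "tz": 17, "spin": 0}
    - {"tx": 0, "ty": 0, "tz": 17, "spin": 0}

```text
clock: 7.18
tool_pos: [527.6, 117.4, 103.3]
tool_rot: [[0.107, -0.994, -0.002], [-0.994, -0.107, 0.001], [-0.001, 0.002, -1.0]]
force: [-4.4, 0.1, -0.5]
opening: 49.3
```

```bash
python3 -c "
from h import *
f=imaging.grab_frame('scene')
c=f['color'].copy()
o=status.observe();R=o['tool_rot'];p=o['tool_pos']
for q in w2px(f,[tr(30,0,3),tr(30,0,173)]): cv2.circle(c,tuple(int(v) for v in q),1,(0,0,255),-1)
crop(c,270,400,10,170,4,'s10.png'); go(tr(28,0,120),tr(28,0,103.3))"
```

```text
t 7.23 pos [527.6 117.4 103.3] tray [ 30.5  -0.8 103.3] open 49.4 F [-3.7 -0.1 -0.8] spin -0.21 tilt [-0.002  0.001 -1.   ]
[525.  117.9 120. ] -> [ -0.8   2.5 -16.7]
[525.  117.9 103.3] -> [-0.7  2.5  0. ]
```

View pics/s10.png

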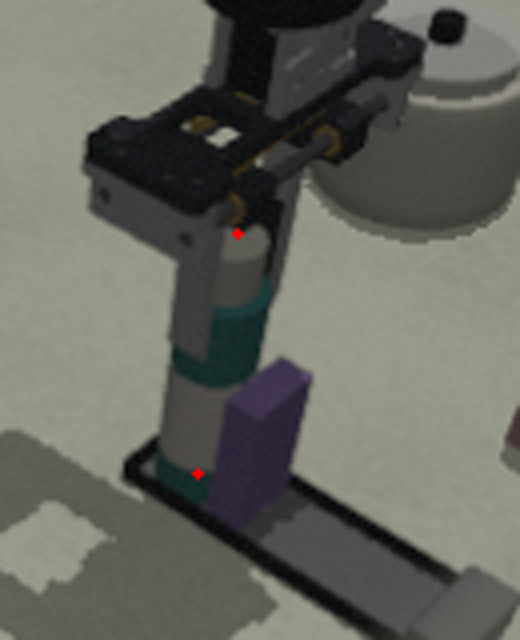

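The floor is now carrying the weight (Fz went from -3 to -0.8 N). I'll ease the bottle to the lip and release it.

>>> carry_out:
  commands:
    - {"tx": 0, "ty": 2, "tz": 0, "spin": 0}
    - {"tx": 0, "ty": 4, "tz": 0, "spin": 0}
    - {"tx": 0, "ty": 4, "tz": 0, "spin": 0}
    - {"tx": 0, "ty": 4, "tz": 0, "spin": 0}

```text
clock: 7.57
tool_pos: [523.4, 116.9, 103.3]
tool_rot: [[0.107, -0.994, -0.003], [-0.994, -0.107, 0.001], [-0.001, 0.003, -1.0]]
force: [-3.1, -0.8, -1.7]
opening: 49.4
```

>>> carry_out:
  commands:
    - {"tx": 0, "ty": 0, "tz": 0, "spin": 0}
    - {"tx": 0, "ty": 0, "tz": 0, "spin": 0}
    - {"tx": 0, "ty": 0, "tz": 0, "spin": 0}
    - {"tx": 0, "ty": 0, "tz": 0, "spin": 0}
    - {"tx": 0, "ty": 0, "tz": 0, "spin": 0}
    - {"tx": 0, "ty": 0, "tz": 0, "spin": 0}
    - {"tx": 0, "ty": 0, "tz": 0, "spin": 0}
    - {"tx": 0, "ty": 0, "tz": 0, "spin": 0}
    - {"tx": 0, "ty": 0, "tz": 0, "spin": 0}
    - {"tx": 0, "ty": 0, "tz": -25, "spin": 0}
    - {"tx": 0, "ty": 0, "tz": -60, "spin": 0}
    - {"tx": 0, "ty": 0, "tz": -100, "spin": 0}
    - {"tx": 0, "ty": 0, "tz": -120, "spin": 0}
    - {"tx": 0, "ty": 0, "tz": -120, "spin": 0}
  grip: -1

```text
clock: 8.73
tool_pos: [527.8, 117.2, 230.1]
tool_rot: [[0.107, -0.994, 0.01], [-0.994, -0.107, 0.001], [-0.0, -0.01, -1.0]]
force: [0.9, 0.4, -0.2]
opening: 93.8
```

```bash
python3 -c "
from h import *
f=imaging.grab_frame('scene')
c=f['color'].copy()
for q in w2px(f,[tr(25,0,3),tr(25,0,173)]): cv2.circle(c,tuple(int(v) for v in q),1,(0,0,255),-1)
crop(c,270,400,10,170,4,'s11.png'); go((545.7,-246.4,223),(545.7,-246.4,106))"
```

```text
t 8.78 pos [526.  117.  226.8] tray [ 28.9  -1.  226.8] open 94.0 F [-0.2  0.1 -0.9] spin -0.21 tilt [ 0.005  0.001 -1.   ]
[ 545.7 -246.4  223. ] -> [363.4  19.3   3.5]
[ 545.7 -246.4  106. ] -> [363.5  19.9 120.5]
```

View pics/s11.png

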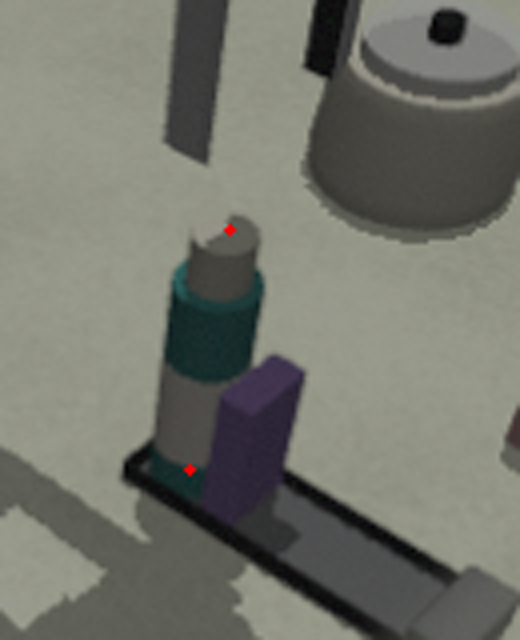

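Picture: the teal bottle stands upright at the lip, with its cap at (225,235) and base at (190,470). The white bottle is next.

>>> carry_out:
  commands:
    - {"tx": 20, "ty": 1, "tz": 0, "spin": 0}
    - {"tx": 60, "ty": 3, "tz": 0, "spin": 0}
    - {"tx": 100, "ty": 5, "tz": 0, "spin": 0}
    - {"tx": 140, "ty": 7, "tz": 0, "spin": 0}
    - {"tx": 180, "ty": 9, "tz": 0, "spin": 0}
    - {"tx": 220, "ty": 11, "tz": 0, "spin": 0}
    - {"tx": 260, "ty": 13, "tz": 0, "spin": 0}
    - {"tx": 300, "ty": 16, "tz": 0, "spin": 0}
    - {"tx": 335, "ty": 18, "tz": 0, "spin": 0}
    - {"tx": 355, "ty": 20, "tz": 0, "spin": 0}
    - {"tx": 363, "ty": 20, "tz": 10, "spin": 0}
    - {"tx": 363, "ty": 20, "tz": 30, "spin": 0}
    - {"tx": 363, "ty": 20, "tz": 40, "spin": 0}
    - {"tx": 363, "ty": 20, "tz": 40, "spin": 0}
    - {"tx": 363, "ty": 20, "tz": 40, "spin": 0}

```text
clock: 10.03
tool_pos: [544.1, -244.1, 184.4]
tool_rot: [[0.108, -0.994, 0.001], [-0.994, -0.108, 0.004], [-0.003, -0.002, -1.0]]
force: [-0.2, 1.2, 0.4]
opening: 93.9
```

```bash
python3 -c "
from h import *
f=imaging.grab_frame('scene')
c=f['color'].copy()
for q in w2px(f,[(545.7,-246.4,145),(545.7,-246.4,0)]): cv2.circle(c,tuple(int(v) for v in q),1,(0,0,255),-1)
crop(c,120,270,60,230,4,'s12.png'); go((545.7,-246.4,106))
f=imaging.grab_frame('top');crop(f['color'],230,330,180,260,6,'s12t.png')
crop(f['color'],120,260,130,250,5,'s12u.png')"
```

```text
t 10.08 pos [ 545.  -244.7  185.9] tray [   7.7 -362.5  185.9] open 94.1 F [ 1.   0.2 -0.2] spin -0.13 tilt [ 0.004  0.002 -1.   ]
[ 545.7 -246.4  106. ] -> [ 1.9 -0.2 79.9]
```

View pics/s12.png

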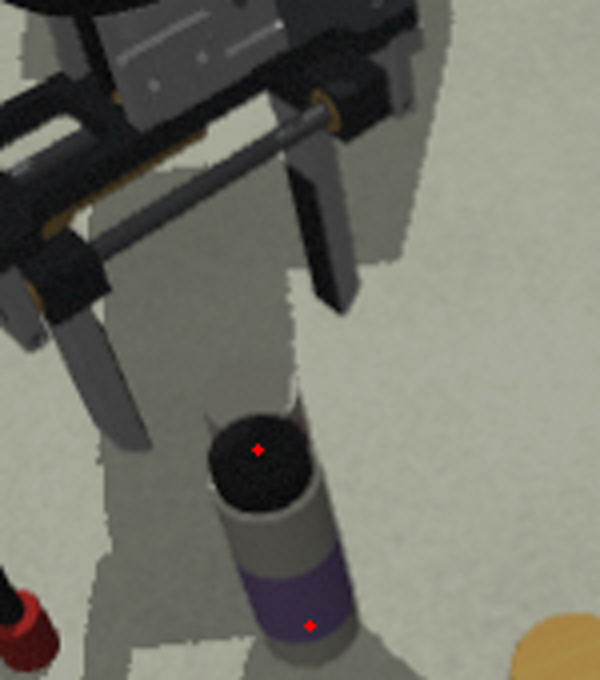

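View pics/s12u.png

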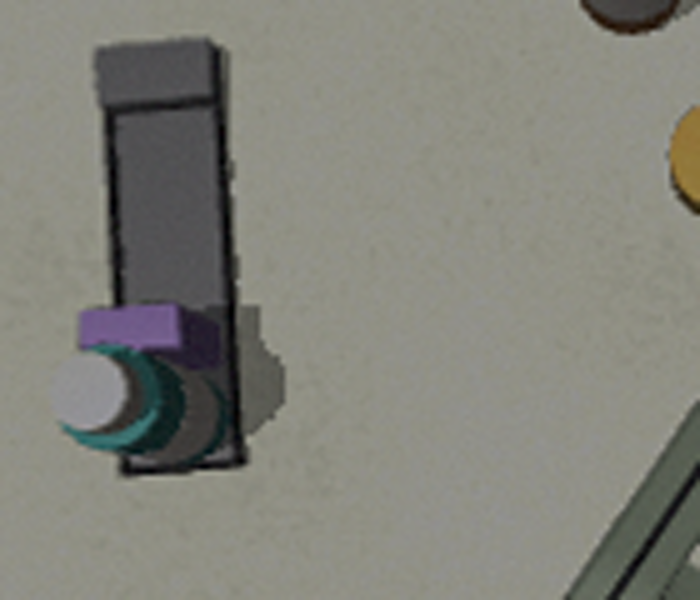

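Pictures: the white bottle is centred between the open fingers, with its cap at (260,458). The teal bottle stands in the lane at (92,392) in the top crop. I'll lower and grip.

>>> carry_out:
  commands:
    - {"tx": 2, "ty": 0, "tz": 20, "spin": 0}
    - {"tx": 2, "ty": 0, "tz": 40, "spin": 0}
    - {"tx": 2, "ty": 0, "tz": 60, "spin": 0}
    - {"tx": 2, "ty": 0, "tz": 75, "spin": 0}
    - {"tx": 2, "ty": 0, "tz": 80, "spin": 0}
    - {"tx": 2, "ty": 0, "tz": 80, "spin": 0}
    - {"tx": 2, "ty": 0, "tz": 80, "spin": 0}

```text
clock: 10.72
tool_pos: [547.0, -247.1, 108.1]
tool_rot: [[0.109, -0.994, 0.007], [-0.994, -0.109, -0.0], [0.001, -0.007, -1.0]]
force: [0.7, 0.3, -0.4]
opening: 94.3
```

>>> carry_out:
  commands:
    - {"tx": 0, "ty": 0, "tz": 0, "spin": 0}
    - {"tx": 0, "ty": 0, "tz": 0, "spin": 0}
    - {"tx": 0, "ty": 0, "tz": 0, "spin": 0}
    - {"tx": 0, "ty": 0, "tz": 0, "spin": 0}
    - {"tx": 0, "ty": 0, "tz": 0, "spin": 0}
    - {"tx": 0, "ty": 0, "tz": 0, "spin": 0}
    - {"tx": 0, "ty": 0, "tz": 0, "spin": 0}
    - {"tx": 0, "ty": 0, "tz": 0, "spin": 0}
    - {"tx": 0, "ty": 0, "tz": 0, "spin": 0}
  grip: 1
  force: 40

```text
clock: 11.47
tool_pos: [547.0, -247.1, 108.1]
tool_rot: [[0.109, -0.994, 0.007], [-0.994, -0.109, 0.0], [0.001, -0.007, -1.0]]
force: [-0.7, 0.6, 1.3]
opening: 49.0
```

```bash
python3 -c "
from h import *
f=imaging.grab_frame('top')
print('tall cap',to_tr(px2w(f,[c2p((120,130),5,(92,392))],173)[0]).round(1))
go((545.7,-246.4,186),tr(-45,0,186),tr(-45,0,123))"
```

```text
tall cap [ 24.1  -3.5 173. ]
t 11.52 pos [ 547.  -247.1  108.1] tray [   9.5 -365.2  108.1] open 48.5 F [-0.  -0.  -0.3] spin -0.1 tilt [ 0.007  0.    -1.   ]
[ 545.7 -246.4  186. ] -> [ -0.8   0.7 -77.9]
[452.5 109.8 186. ] -> [-365.    54.6  -78.5]
[452.5 109.8 123. ] -> [-365.1   55.   -15.5]
```

>>> carry_out:
  commands:
    - {"tx": 0, "ty": 0, "tz": -5, "spin": 0}
    - {"tx": 0, "ty": 0, "tz": -25, "spin": 0}
    - {"tx": 0, "ty": 0, "tz": -50, "spin": 0}
    - {"tx": 0, "ty": 0, "tz": -70, "spin": 0}
    - {"tx": -10, "ty": 1, "tz": -78, "spin": 0}
    - {"tx": -35, "ty": 5, "tz": -78, "spin": 0}
    - {"tx": -70, "ty": 10, "tz": -78, "spin": 0}
    - {"tx": -105, "ty": 16, "tz": -78, "spin": 0}
    - {"tx": -140, "ty": 21, "tz": -78, "spin": 0}
    - {"tx": -175, "ty": 26, "tz": -78, "spin": 0}
    - {"tx": -210, "ty": 31, "tz": -78, "spin": 0}
    - {"tx": -245, "ty": 37, "tz": -78, "spin": 0}
    - {"tx": -280, "ty": 42, "tz": -78, "spin": 0}
    - {"tx": -310, "ty": 47, "tz": -78, "spin": 0}
    - {"tx": -335, "ty": 51, "tz": -78, "spin": 0}
    - {"tx": -355, "ty": 54, "tz": -78, "spin": 0}
    - {"tx": -363, "ty": 55, "tz": -70, "spin": 0}
    - {"tx": -364, "ty": 55, "tz": -50, "spin": 0}
    - {"tx": -364, "ty": 55, "tz": -50, "spin": 0}
    - {"tx": -364, "ty": 55, "tz": -50, "spin": 0}

```text
clock: 13.18
tool_pos: [450.5, 108.5, 155.7]
tool_rot: [[0.109, -0.994, 0.002], [-0.994, -0.109, -0.001], [0.001, -0.002, -1.0]]
force: [0.3, -0.7, -2.3]
opening: 49.1
```

```bash
python3 -c "
from h import *
f=imaging.grab_frame('scene')
c=f['color'].copy()
o=status.observe();p=o['tool_pos'];b=p-[0,0,108.1]
for q in w2px(f,[b,b+[0,0,145]]): cv2.circle(c,tuple(int(v) for v in q),1,(0,0,255),-1)
crop(c,250,400,0,180,4,'s13.png'); go(tr(-38,-.7,126),tr(28,-.7,126))"
```

```text
t 13.23 pos [451.7 108.3 156.8] tray [-45.9  -1.4 156.8] open 48.9 F [-0.1 -0.3 -1.1] spin -0.13 tilt [ 0.005 -0.    -1.   ]
[459.5 109.9 126. ] -> [-0.8 -7.8 30.8]
[525.1 117.2 126. ] -> [ -0.9 -73.8  31.1]
```

View pics/s13.png

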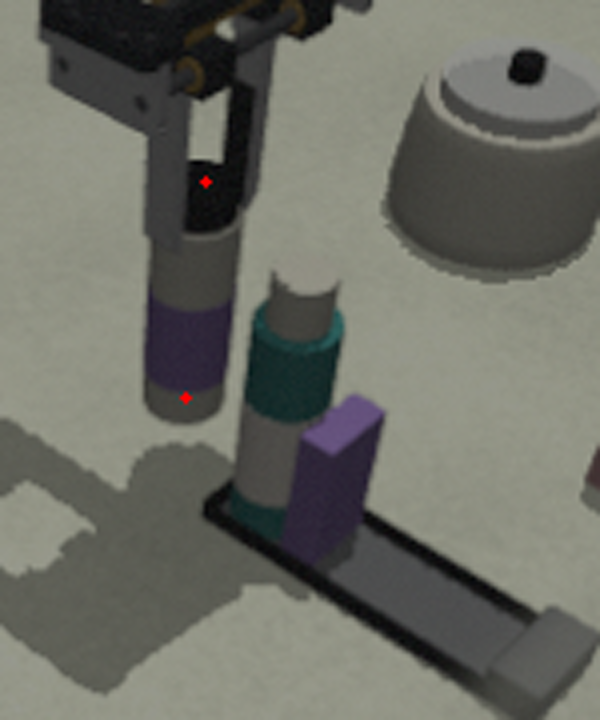

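Picture: the white bottle is held upright in front of the lip with its base at (186,398). The teal bottle stands behind it in the lane.

>>> carry_out:
  commands:
    - {"tx": -1, "ty": 0, "tz": 10, "spin": 0}
    - {"tx": -1, "ty": 0, "tz": 20, "spin": 0}
    - {"tx": -1, "ty": 0, "tz": 27, "spin": 0}
    - {"tx": -1, "ty": -8, "tz": 30, "spin": 0}
    - {"tx": -1, "ty": -16, "tz": 30, "spin": 0}
    - {"tx": -1, "ty": -21, "tz": 30, "spin": 0}
    - {"tx": -1, "ty": -26, "tz": 30, "spin": 0}
    - {"tx": -1, "ty": -31, "tz": 30, "spin": 0}
    - {"tx": -1, "ty": -36, "tz": 30, "spin": 0}
    - {"tx": -1, "ty": -41, "tz": 30, "spin": 0}
    - {"tx": -1, "ty": -46, "tz": 30, "spin": 0}
    - {"tx": -1, "ty": -51, "tz": 30, "spin": 0}
    - {"tx": -1, "ty": -56, "tz": 30, "spin": 0}
    - {"tx": -1, "ty": -61, "tz": 30, "spin": 0}
    - {"tx": -1, "ty": -66, "tz": 30, "spin": 0}
    - {"tx": -1, "ty": -71, "tz": 30, "spin": 0}
    - {"tx": -1, "ty": -75, "tz": 30, "spin": 0}
    - {"tx": -1, "ty": -75, "tz": 30, "spin": 0}
    - {"tx": -1, "ty": -75, "tz": 30, "spin": 0}

```text
clock: 14.82
tool_pos: [525.1, 117.4, 126.7]
tool_rot: [[0.109, -0.994, 0.001], [-0.994, -0.109, -0.001], [0.001, -0.001, -1.0]]
force: [-5.6, -0.8, 1.0]
opening: 49.1
```

```bash
python3 -c "
from h import *
f=imaging.grab_frame('scene')
c=f['color'].copy()
o=status.observe();p=o['tool_pos'];b=p-[0,0,108.1]
for q in w2px(f,[b,b+[0,0,145]]): cv2.circle(c,tuple(int(v) for v in q),1,(0,0,255),-1)
crop(c,270,400,10,170,4,'s14.png'); go(tr(28,-.7,111))"
```

```text
t 14.87 pos [525.  117.4 126.7] tray [ 27.9  -0.5 126.7] open 49.1 F [-5.5  0.3  0.1] spin -0.11 tilt [ 0.001 -0.001 -1.   ]
[525.1 117.2 111. ] -> [ 0.2 -0.1 15.7]
```

View pics/s14.png

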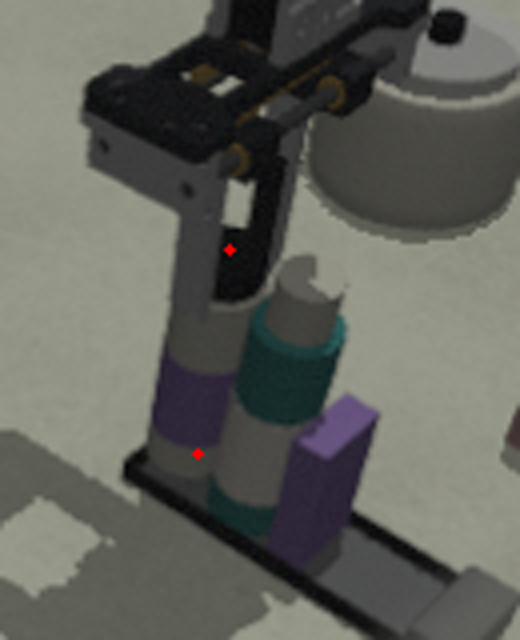

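Picture: the white bottle has tilted a few degrees in the grip. Its base sits forward at about (182,458) where the tool axis projects to (198,454). I'll push further back so the base clears the lip before lowering.

>>> carry_out:
  commands:
    - {"tx": 0, "ty": -4, "tz": 0, "spin": 0}
    - {"tx": 0, "ty": -8, "tz": 0, "spin": 0}
    - {"tx": 0, "ty": -12, "tz": 0, "spin": 0}
    - {"tx": 0, "ty": -12, "tz": 0, "spin": 0}
    - {"tx": 0, "ty": -12, "tz": 0, "spin": 0}

```text
clock: 15.28
tool_pos: [535.8, 118.6, 126.3]
tool_rot: [[0.109, -0.994, -0.002], [-0.994, -0.109, -0.001], [0.001, 0.002, -1.0]]
force: [-5.3, 0.1, 0.5]
opening: 48.7
```

```bash
python3 -c "
from h import *
f=imaging.grab_frame('scene')
c=f['color'].copy()
o=status.observe();p=o['tool_pos'];b=p-[0,0,108.1]
for q in w2px(f,[b,b+[0,0,145]]): cv2.circle(c,tuple(int(v) for v in q),1,(0,0,255),-1)
crop(c,290,390,40,160,5,'s15.png'); go(tr(28,-.7,111))
f=imaging.grab_frame('top');crop(f['color'],120,260,130,250,5,'s15u.png')"
```

```text
t 15.33 pos [535.7 118.6 126.3] tray [ 38.7  -0.5 126.3] open 49.0 F [-5.3 -0.3 -0.4] spin -0.1 tilt [-0.002 -0.001 -1.   ]
[525.1 117.2 111. ] -> [ 0.3 10.6 15.3]
```

View pics/s15.png

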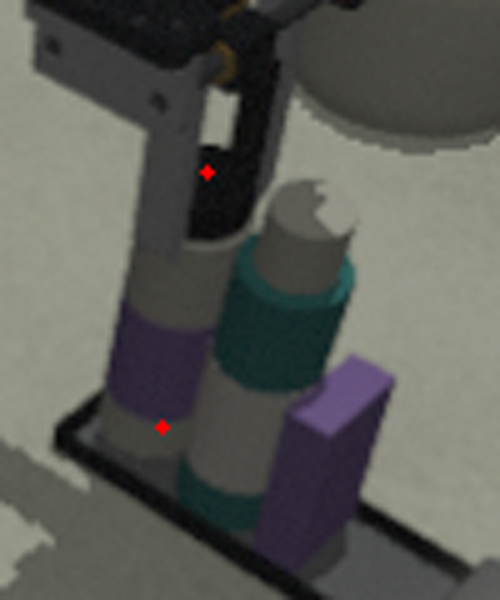

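View pics/s15u.png

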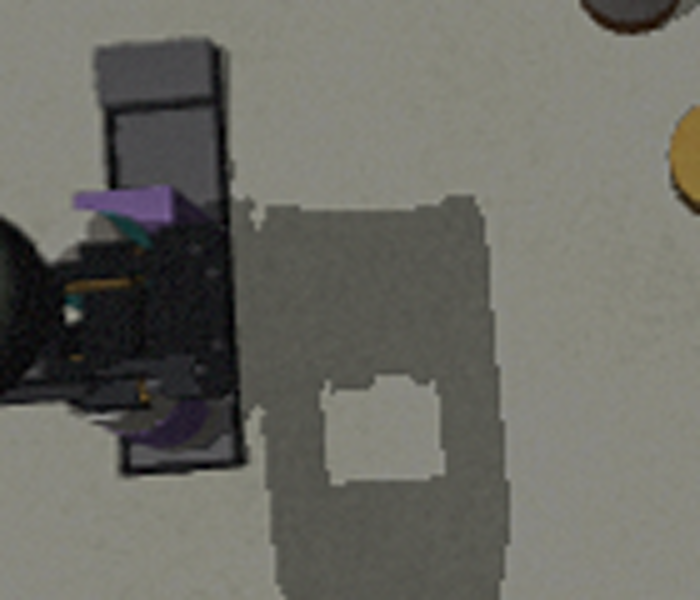

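>>> carry_out:
  commands:
    - {"tx": 0, "ty": 0, "tz": 4, "spin": 0}
    - {"tx": 0, "ty": 0, "tz": 8, "spin": 0}
    - {"tx": 0, "ty": 0, "tz": 11, "spin": 0}
    - {"tx": 0, "ty": 0, "tz": 13, "spin": 0}
    - {"tx": 0, "ty": 0, "tz": 13, "spin": 0}

```text
clock: 15.8
tool_pos: [533.7, 118.5, 112.5]
tool_rot: [[0.109, -0.994, -0.006], [-0.994, -0.109, -0.001], [0.001, 0.006, -1.0]]
force: [-5.7, -0.4, -0.1]
opening: 48.9
```

```bash
python3 -c "
from h import *
f=imaging.grab_frame('scene')
c=f['color'].copy()
o=status.observe();p=o['tool_pos'];b=p-[0,0,108.1]
for q in w2px(f,[b,b+[0,0,145]]): cv2.circle(c,tuple(int(v) for v in q),1,(0,0,255),-1)
crop(c,290,390,40,160,5,'s16.png'); go(tr(28,-.7,111))"
```

```text
t 15.85 pos [533.9 118.5 112.6] tray [ 36.8  -0.4 112.6] open 49.1 F [-5.2 -0.2  0.5] spin -0.09 tilt [-0.005 -0.001 -1.   ]
[525.1 117.2 111. ] -> [0.3 8.8 1.7]
```

View pics/s16.png

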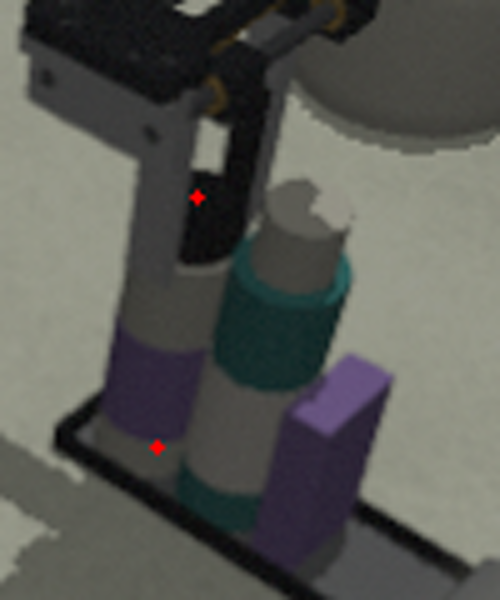

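>>> carry_out:
  commands:
    - {"tx": 0, "ty": 0, "tz": 1.5, "spin": 0}
    - {"tx": 0, "ty": 0, "tz": 3, "spin": 0}
    - {"tx": 0, "ty": 0, "tz": 3, "spin": 0}

```text
clock: 16.1
tool_pos: [533.8, 118.6, 111.7]
tool_rot: [[0.109, -0.994, -0.005], [-0.994, -0.109, -0.002], [0.001, 0.006, -1.0]]
force: [-8.5, -0.9, 10.3]
opening: 49.0
```

```bash
python3 -c "
from h import *
go(tr(28,-.7,111))"
```

```text
t 16.1 pos [533.8 118.6 111.7] tray [ 36.8  -0.3 111.7] open 49.0 F [-8.5 -0.9 10.3] spin -0.08 tilt [-0.005 -0.002 -1.   ]
[525.1 117.2 111. ] -> [0.4 8.8 0.8]
```

The base is on the floor (Fz 10 N). I'll ease forward so the base meets the lip and the bottle straightens, then look before releasing.

>>> carry_out:
  commands:
    - {"tx": 0, "ty": 2, "tz": -0.5, "spin": 0}
    - {"tx": 0, "ty": 4, "tz": -0.5, "spin": 0}
    - {"tx": 0, "ty": 6, "tz": -0.5, "spin": 0}
    - {"tx": 0, "ty": 8, "tz": -0.5, "spin": 0}
    - {"tx": 0, "ty": 8, "tz": -0.5, "spin": 0}

```text
clock: 16.52
tool_pos: [525.5, 117.6, 111.8]
tool_rot: [[0.109, -0.994, -0.006], [-0.994, -0.109, -0.002], [0.001, 0.006, -1.0]]
force: [-2.8, -0.4, -4.0]
opening: 48.9
```

```bash
python3 -c "
from h import *
f=imaging.grab_frame('scene')
c=f['color'].copy()
o=status.observe();p=o['tool_pos'];b=p-[0,0,108.1]
for q in w2px(f,[b,b+[0,0,145]]): cv2.circle(c,tuple(int(v) for v in q),1,(0,0,255),-1)
crop(c,290,390,40,160,5,'s17.png'); go(tr(28,-.7,111))"
```

```text
t 16.57 pos [525.5 117.7 111.8] tray [ 28.4  -0.3 111.8] open 48.4 F [-1.8 -0.8 -4.7] spin -0.08 tilt [-0.006 -0.002 -1.   ]
[525.1 117.2 111. ] -> [0.4 0.4 0.8]
```

View pics/s17.png

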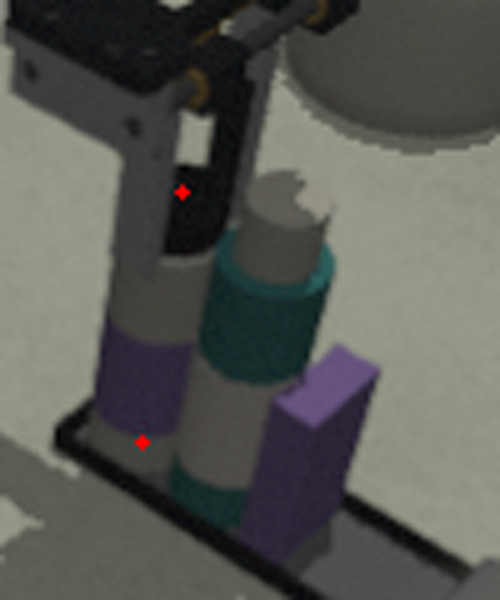

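>>> carry_out:
  commands:
    - {"tx": 0, "ty": 0, "tz": 0, "spin": 0}
    - {"tx": 0, "ty": 0, "tz": 0, "spin": 0}
    - {"tx": 0, "ty": 0, "tz": 0, "spin": 0}
    - {"tx": 0, "ty": 0, "tz": 0, "spin": 0}
    - {"tx": 0, "ty": 0, "tz": 0, "spin": 0}
    - {"tx": 0, "ty": 0, "tz": 0, "spin": 0}
    - {"tx": 0, "ty": 0, "tz": 0, "spin": 0}
    - {"tx": 0, "ty": 0, "tz": 0, "spin": 0}
    - {"tx": 0, "ty": 0, "tz": 0, "spin": 0}
  grip: -1

```text
clock: 17.32
tool_pos: [525.6, 117.6, 111.8]
tool_rot: [[0.109, -0.994, -0.006], [-0.994, -0.109, -0.002], [0.001, 0.006, -1.0]]
force: [-0.5, -0.1, 1.0]
opening: 94.1
```

```bash
python3 -c "
from h import *
f=imaging.grab_frame('scene')
c=f['color'].copy()
for q in w2px(f,[tr(25,-1,3),tr(25,-1,148),tr(75,-1,3),tr(75,-1,173)]): cv2.circle(c,tuple(int(v) for v in q),1,(0,0,255),-1)
crop(c,290,390,40,160,5,'s18.png'); go(tr(28,-.7,111))"
```

```text
t 17.37 pos [525.5 117.7 111.8] tray [ 28.5  -0.3 111.8] open 93.9 F [-0.7  0.3 -0.2] spin -0.08 tilt [-0.006 -0.002 -1.   ]
[525.1 117.2 111. ] -> [0.4 0.5 0.8]
```

View pics/s18.png

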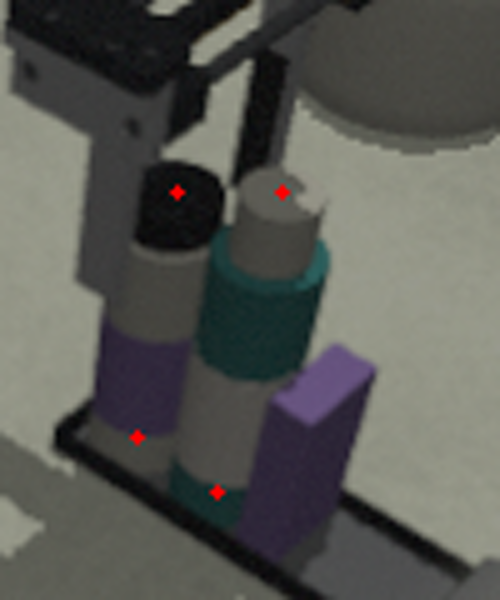

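Picture: both bottles stand upright in the lane, with the white cap at (183,195) and the teal cap at (280,195), close to the expected positions. I'll raise straight up. Leaning the tool isn't among the commands, so I'll test whether it leans at the edge of its reach, high up and clear of everything.

>>> carry_out:
  commands:
    - {"tx": 0, "ty": 0, "tz": -20, "spin": 0}
    - {"tx": 0, "ty": 0, "tz": -60, "spin": 0}
    - {"tx": 0, "ty": 0, "tz": -100, "spin": 0}
    - {"tx": 0, "ty": 0, "tz": -140, "spin": 0}
    - {"tx": 0, "ty": 0, "tz": -180, "spin": 0}
    - {"tx": 0, "ty": 0, "tz": -220, "spin": 0}
    - {"tx": 0, "ty": 0, "tz": -260, "spin": 0}
    - {"tx": 0, "ty": 0, "tz": -290, "spin": 0}
    - {"tx": 0, "ty": -40, "tz": -290, "spin": 0}
    - {"tx": 0, "ty": -80, "tz": -290, "spin": 0}
    - {"tx": 0, "ty": -120, "tz": -290, "spin": 0}
    - {"tx": 0, "ty": -160, "tz": -290, "spin": 0}
    - {"tx": 0, "ty": -200, "tz": -290, "spin": 0}
    - {"tx": 0, "ty": -240, "tz": -290, "spin": 0}
    - {"tx": 0, "ty": -280, "tz": -290, "spin": 0}
    - {"tx": 0, "ty": -320, "tz": -290, "spin": 0}
    - {"tx": 0, "ty": -360, "tz": -290, "spin": 0}
    - {"tx": 0, "ty": -400, "tz": -290, "spin": 0}

```text
clock: 18.87
tool_pos: [834.9, 147.8, 360.3]
tool_rot: [[0.109, -0.994, 0.015], [-0.994, -0.109, 0.003], [-0.002, -0.015, -1.0]]
force: [-0.4, 0.7, -0.5]
opening: 94.0
```

```bash
python3 -c "
from h import *
go();o=status.observe();print(o['joint_positions'].round(1),o['qvel'].round(1)); print(o['tool_rot'].round(3))
f=imaging.grab_frame('top');crop(f['color'],120,260,130,250,5,'s19u.png')"
```

```text
t 18.87 pos [834.9 147.8 360.3] tray [339.3  -4.6 360.3] open 94.0 F [-0.4  0.7 -0.5] spin -0.1 tilt [ 0.015  0.003 -1.   ]
[4.200e+00 5.010e+01 1.320e+01 1.000e-01 1.158e+02 8.800e+01] [-0.7  4.3 -4.   0.2 -9.5 -0.8]
[[ 0.109 -0.994  0.015]
 [-0.994 -0.109  0.003]
 [-0.002 -0.015 -1.   ]]
```

View pics/s19u.png

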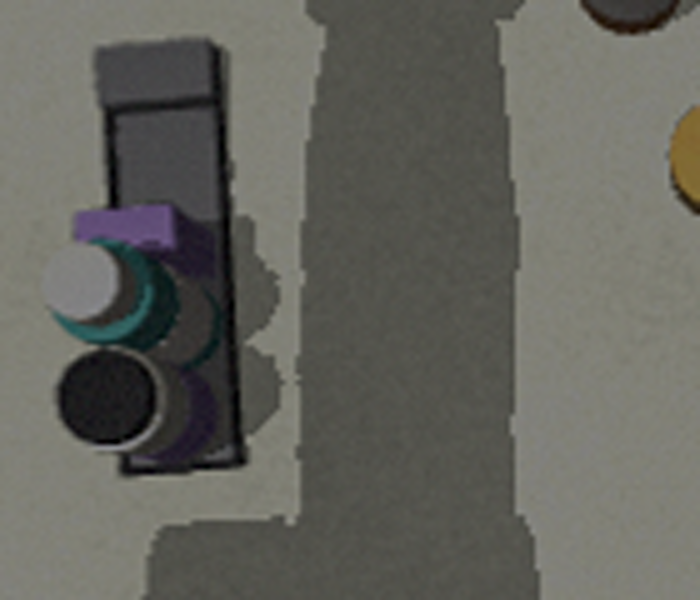

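Picture: both bottles are stable in the lane, with the white cap at (107,398) and the teal cap at (85,280). The arm is at its reach limit (joint 3 at 13.2°) and the tilt is only 0.015 rad. I'll try a little further.

>>> carry_out:
  commands:
    - {"tx": 0, "ty": -40, "tz": -30, "spin": 0}
    - {"tx": 0, "ty": -80, "tz": -60, "spin": 0}
    - {"tx": 0, "ty": -80, "tz": -60, "spin": 0}
    - {"tx": 0, "ty": -80, "tz": -60, "spin": 0}

```text
clock: 19.25
tool_pos: [838.8, 143.5, 384.1]
tool_rot: [[0.109, -0.992, 0.056], [-0.994, -0.108, 0.009], [-0.003, -0.057, -0.998]]
force: [0.5, -0.3, 0.5]
opening: 93.9
```

```bash
python3 -c "
from h import *
go();o=status.observe();print(o['joint_positions'].round(1),o['qvel'].round(1)); print(o['tool_rot'].round(3))"
```

```text
t 19.25 pos [838.8 143.5 384.1] tray [342.7  -9.3 384.1] open 93.9 F [ 0.5 -0.3  0.5] spin -0.11 tilt [ 0.056  0.009 -0.998]
[  3.8  48.7  12.9   0.4 115.1  87.7] [-0.1  0.   0.1  0.1  0.4 -0.2]
[[ 0.109 -0.992  0.056]
 [-0.994 -0.108  0.009]
 [-0.003 -0.057 -0.998]]
```

The tool does lean the wanted way at the reach limit (tilt 0.056 rad), and the next call keeps that lean. I'll repeat it to reach about 15°.

>>> carry_out:
  commands:
    - {"tx": 0, "ty": -40, "tz": -40, "spin": 0}
    - {"tx": 0, "ty": -80, "tz": -80, "spin": 0}
    - {"tx": 0, "ty": -120, "tz": -120, "spin": 0}
    - {"tx": 0, "ty": -160, "tz": -160, "spin": 0}
    - {"tx": 0, "ty": -160, "tz": -160, "spin": 0}

```text
clock: 19.67
tool_pos: [828.0, 135.9, 427.5]
tool_rot: [[0.109, -0.99, 0.092], [-0.994, -0.108, 0.015], [-0.005, -0.093, -0.996]]
force: [0.2, 0.6, -1.3]
opening: 94.1
```

```bash
python3 -c "
from h import *
go();o=status.observe();print(o['joint_positions'].round(1),o['qvel'].round(1)); print(o['tool_rot'].round(3))"
```

```text
t 19.67 pos [828.  135.9 427.5] tray [331.1 -15.6 427.5] open 94.1 F [ 0.2  0.6 -1.3] spin -0.1 tilt [ 0.092  0.015 -0.996]
[  3.2  45.7  12.9   0.6 116.   87.3] [-0.9 -3.1  0.   0.2  3.7 -0.9]
[[ 0.109 -0.99   0.092]
 [-0.994 -0.108  0.015]
 [-0.005 -0.093 -0.996]]
```

>>> carry_out:
  commands:
    - {"tx": 0, "ty": -40, "tz": 0, "spin": 0}
    - {"tx": 0, "ty": -80, "tz": 0, "spin": 0}
    - {"tx": 0, "ty": -120, "tz": 0, "spin": 0}
    - {"tx": 0, "ty": -160, "tz": 0, "spin": 0}
    - {"tx": 0, "ty": -200, "tz": 0, "spin": 0}
    - {"tx": 0, "ty": -240, "tz": 0, "spin": 0}
    - {"tx": 0, "ty": -280, "tz": 0, "spin": 0}

```text
clock: 20.25
tool_pos: [874.0, 134.9, 371.1]
tool_rot: [[0.109, -0.986, 0.127], [-0.994, -0.107, 0.02], [-0.006, -0.128, -0.992]]
force: [0.8, 0.6, 0.8]
opening: 94.0
```

```bash
python3 -c "
from h import *
go();o=status.observe();print(o['joint_positions'].round(1),o['qvel'].round(1)); print(o['tool_rot'].round(3))"
```

```text
t 20.25 pos [874.  134.9 371.1] tray [376.7 -21.7 371.1] open 94.0 F [0.8 0.6 0.8] spin -0.1 tilt [ 0.127  0.02  -0.992]
[  2.9  49.8  12.9   0.9 110.   87. ] [-0.4  5.4  0.2  0.1 -5.9 -0.4]
[[ 0.109 -0.986  0.127]
 [-0.994 -0.107  0.02 ]
 [-0.006 -0.128 -0.992]]
```

>>> carry_out:
  commands:
    - {"tx": 0, "ty": -40, "tz": -40, "spin": 0}
    - {"tx": 0, "ty": -80, "tz": -80, "spin": 0}
    - {"tx": 0, "ty": -120, "tz": -120, "spin": 0}
    - {"tx": 0, "ty": -160, "tz": -160, "spin": 0}
    - {"tx": 0, "ty": -200, "tz": -160, "spin": 0}
    - {"tx": 0, "ty": -240, "tz": -160, "spin": 0}

```text
clock: 20.75
tool_pos: [860.3, 127.5, 423.9]
tool_rot: [[0.109, -0.98, 0.166], [-0.994, -0.106, 0.026], [-0.008, -0.168, -0.986]]
force: [-0.5, 0.3, 1.7]
opening: 93.8
```

>>> carry_out:
  commands:
    - {"tx": 0, "ty": -40, "tz": -40, "spin": 0}
    - {"tx": 0, "ty": -80, "tz": -80, "spin": 0}
    - {"tx": 0, "ty": -120, "tz": -80, "spin": 0}
    - {"tx": 0, "ty": -160, "tz": -80, "spin": 0}
    - {"tx": 0, "ty": -200, "tz": -80, "spin": 0}
    - {"tx": 0, "ty": -240, "tz": -80, "spin": 0}

```text
clock: 21.25
tool_pos: [866.4, 123.5, 438.1]
tool_rot: [[0.109, -0.973, 0.201], [-0.994, -0.105, 0.031], [-0.009, -0.203, -0.979]]
force: [0.5, -0.2, -0.9]
opening: 93.9
```

```bash
python3 -c "
from h import *
go();o=status.observe();print(o['joint_positions'].round(1),o['qvel'].round(1)); print(o['tool_rot'].round(3))"
```

```text
t 21.25 pos [866.4 123.5 438.1] tray [367.9 -32.2 438.1] open 93.9 F [ 0.5 -0.2 -0.9] spin -0.07 tilt [ 0.201  0.031 -0.979]
[  1.9  45.4  12.9   1.5 110.   86.3] [-0.3  5.6  0.1 -0.  -4.6 -0.3]
[[ 0.109 -0.973  0.201]
 [-0.994 -0.105  0.031]
 [-0.009 -0.203 -0.979]]
```

Tilt is now 11.7°. Two more.

>>> carry_out:
  commands:
    - {"tx": 0, "ty": -40, "tz": -40, "spin": 0}
    - {"tx": 0, "ty": -80, "tz": -80, "spin": 0}
    - {"tx": 0, "ty": -120, "tz": -80, "spin": 0}
    - {"tx": 0, "ty": -160, "tz": -80, "spin": 0}
    - {"tx": 0, "ty": -200, "tz": -80, "spin": 0}
    - {"tx": 0, "ty": -240, "tz": -80, "spin": 0}

```text
clock: 21.75
tool_pos: [870.2, 119.9, 456.1]
tool_rot: [[0.11, -0.965, 0.237], [-0.994, -0.104, 0.035], [-0.009, -0.24, -0.971]]
force: [-0.6, -1.0, 0.3]
opening: 94.1
```

>>> carry_out:
  commands:
    - {"tx": 0, "ty": -40, "tz": -40, "spin": 0}
    - {"tx": 0, "ty": -80, "tz": -80, "spin": 0}
    - {"tx": 0, "ty": -120, "tz": -80, "spin": 0}
    - {"tx": 0, "ty": -160, "tz": -80, "spin": 0}
    - {"tx": 0, "ty": -200, "tz": -80, "spin": 0}
    - {"tx": 0, "ty": -240, "tz": -80, "spin": 0}

```text
clock: 22.25
tool_pos: [872.3, 116.5, 476.5]
tool_rot: [[0.11, -0.956, 0.274], [-0.994, -0.103, 0.04], [-0.01, -0.276, -0.961]]
force: [-0.2, -1.0, -0.3]
opening: 93.9
```

```bash
python3 -c "
from h import *
go((550,-150,300),(433,-202,200),(433,-202,110),(433,-202,36));o=status.observe();print(o['joint_positions'].round(1)); print(o['tool_rot'].round(3))"
```

```text
t 22.25 pos [872.3 116.5 476.5] tray [373.  -39.8 476.5] open 93.9 F [-0.2 -1.  -0.3] spin -0.04 tilt [ 0.274  0.04  -0.961]
[ 550 -150  300] -> [231.2 384.1  70.8]
[ 433 -202  200] -> [271.1 528.9 132.8]
[ 433 -202  110] -> [272.  553.8 219.3]
[ 433 -202   36] -> [272.7 574.2 290.4]
[  1.2  43.1  12.9   2.1 108.1  85.9]
[[ 0.11  -0.956  0.274]
 [-0.994 -0.103  0.04 ]
 [-0.01  -0.276 -0.961]]
```

Tilt is 16°, with the jaw axis still horizontal. Moving over the jar.

>>> carry_out:
  commands:
    - {"tx": 20, "ty": 33, "tz": 6, "spin": 0}
    - {"tx": 40, "ty": 66, "tz": 12, "spin": 0}
    - {"tx": 60, "ty": 99, "tz": 18, "spin": 0}
    - {"tx": 80, "ty": 132, "tz": 24, "spin": 0}
    - {"tx": 100, "ty": 165, "tz": 30, "spin": 0}
    - {"tx": 120, "ty": 198, "tz": 36, "spin": 0}
    - {"tx": 140, "ty": 231, "tz": 43, "spin": 0}
    - {"tx": 160, "ty": 264, "tz": 49, "spin": 0}
    - {"tx": 180, "ty": 297, "tz": 55, "spin": 0}
    - {"tx": 200, "ty": 330, "tz": 61, "spin": 0}
    - {"tx": 220, "ty": 363, "tz": 67, "spin": 0}
    - {"tx": 231, "ty": 384, "tz": 71, "spin": 0}
    - {"tx": 242, "ty": 420, "tz": 88, "spin": 0}
    - {"tx": 252, "ty": 455, "tz": 105, "spin": 0}
    - {"tx": 262, "ty": 490, "tz": 118, "spin": 0}
    - {"tx": 269, "ty": 518, "tz": 129, "spin": 0}
    - {"tx": 271, "ty": 529, "tz": 133, "spin": 0}
    - {"tx": 271, "ty": 529, "tz": 133, "spin": 0}
    - {"tx": 271, "ty": 529, "tz": 133, "spin": 0}

```text
clock: 23.83
tool_pos: [433.5, -202.9, 200.4]
tool_rot: [[0.108, -0.955, 0.275], [-0.994, -0.101, 0.039], [-0.009, -0.277, -0.961]]
force: [0.2, 0.1, -0.6]
opening: 94.0
```

```bash
python3 -c "
from h import *
go((433,-202,120),(433,-202,36));o=status.observe();print(o['joint_positions'].round(1)); print(o['tool_rot'].round(3))
f=imaging.grab_frame('scene');c=f['color']
crop(c,120,260,20,190,4,'s20.png')
f=imaging.grab_frame('top');crop(f['color'],120,300,130,280,4,'s20u.png')"
```

```text
t 23.83 pos [ 433.5 -202.9  200.4] tray [ -98.4 -308.7  200.4] open 94.0 F [ 0.2  0.1 -0.6] spin -0.14 tilt [ 0.275  0.039 -0.961]
[ 433 -202  120] -> [-0.1 22.7 77.2]
[ 433 -202   36] -> [  0.7  46.  157.9]
[-45.2 -10.2 111.5  13.7  69.5  34.8]
[[ 0.108 -0.955  0.275]
 [-0.994 -0.101  0.039]
 [-0.009 -0.277 -0.961]]
```

View pics/s20.png

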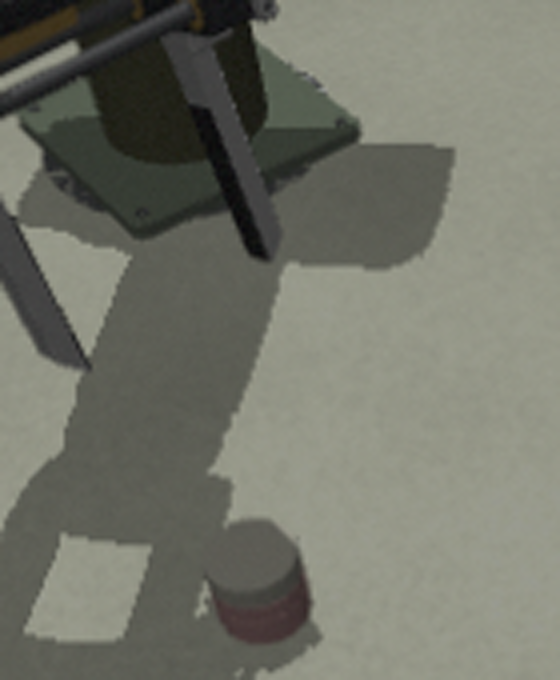

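View pics/s20u.png

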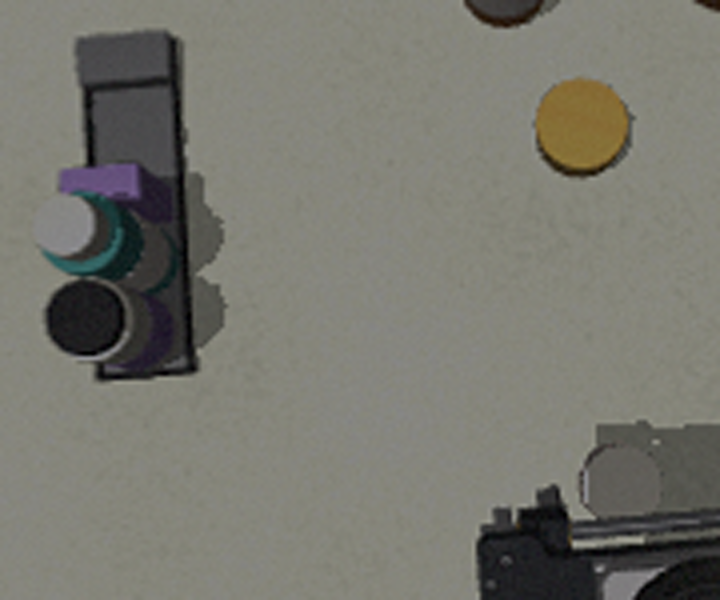

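Pictures: the jar is clear below the leaned gripper, with its lid at (252,556) in the scene crop and (621,483) in the top crop. Both bottles are still standing.

```bash
python3 -c "
from h import *
f=imaging.grab_frame('scene');g=imaging.grab_frame('top')
print(px2w(f,[c2p((120,20),4,(252,556))],48),px2w(g,[c2p((120,130),4,(621,483))],48))
print('mid',to_tr(px2w(g,[c2p((120,130),4,(86,317))],148)[0]),'tall',to_tr(px2w(g,[c2p((120,130),4,(67,226))],173)[0]))
go((433,-202,95),(433,-202,36))"
```

```text
[[ 433.69487187 -202.14618268   48.        ]] [[ 433.47244043 -201.44312051   48.        ]]
mid [ 24.46757972  -2.91745866 148.        ] tall [ 73.65849121  -1.92275516 173.        ]
t 24.03 pos [ 434.5 -202.4  201.3] tray [ -97.4 -308.3  201.3] open 94.2 F [-0.5  0.5 -0. ] spin 0.03 tilt [ 0.275  0.039 -0.961]
[ 433 -202   95] -> [  0.3  31.  101.7]
[ 433 -202   36] -> [  0.8  47.4 158.4]
```

>>> carry_out:
  commands:
    - {"tx": 0, "ty": 9, "tz": 30, "spin": 0}
    - {"tx": 0, "ty": 18, "tz": 60, "spin": 0}
    - {"tx": 0, "ty": 27, "tz": 90, "spin": 0}
    - {"tx": 0, "ty": 36, "tz": 120, "spin": 0}
    - {"tx": 0, "ty": 43, "tz": 145, "spin": 0}
    - {"tx": 0, "ty": 47, "tz": 158, "spin": 0}
    - {"tx": 0, "ty": 47, "tz": 158, "spin": 0}
    - {"tx": 0, "ty": 47, "tz": 158, "spin": 0}

```text
clock: 24.7
tool_pos: [433.7, -200.9, 36.5]
tool_rot: [[0.112, -0.955, 0.275], [-0.994, -0.105, 0.04], [-0.009, -0.278, -0.961]]
force: [-0.1, -0.8, 0.6]
opening: 94.0
```

```bash
python3 -c "
from h import *
go((433.5,-202,36))
f=imaging.grab_frame('scene');crop(f['color'],120,260,60,230,4,'s21.png')"
```

```text
t 24.7 pos [ 433.7 -200.9   36.5] tray [ -98.  -306.7   36.5] open 94.0 F [-0.1 -0.8  0.6] spin 0.09 tilt [ 0.275  0.04  -0.961]
[ 433.5 -202.    36. ] -> [1.1 0.5 0.3]
```

View pics/s21.png

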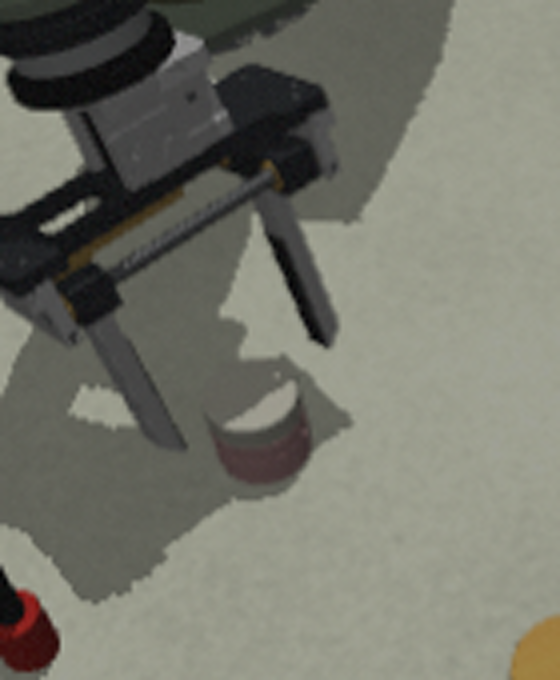

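The fingertips at (183,448) and (328,345) look higher than modelled. I'll check against the picture of the closed grip on the teal bottle.

```bash
python3 -c "
from h import *
f=imaging.grab_frame('scene')
R=np.array([[.108,-.994,0],[-.994,-.108,0],[0,0,-1.]])
def show(p,R,h,off,s):
  for dz in (19,8,0,-5):
    q=w2px(f,[p+R@np.array([sx*hh,-8,dz]) for sx,hh in((1,h),(1,h+12.5),(-1,h))]); print(dz,((q-off+.5)*s-.5).round(0).tolist())
print('s7 seen L (255,488), L-outer?(212,468), R ~(345,430)'); show(np.array([523.5,-83.9,159.8]),R,25,np.array([180,0]),4)
o=status.observe();print('now seen L (185,448) R (328,348)');show(o['tool_pos'],o['tool_rot'],47,np.array([120,60]),4)
"
```

```text
s7 seen L (255,488), L-outer?(212,468), R ~(345,430)
19 [[259.0, 534.0], [239.0, 548.0], [333.0, 480.0]]
8 [[258.0, 517.0], [238.0, 531.0], [333.0, 463.0]]
0 [[257.0, 505.0], [237.0, 519.0], [333.0, 450.0]]
-5 [[256.0, 497.0], [236.0, 511.0], [333.0, 442.0]]
now seen L (185,448) R (328,348)
19 [[208.0, 492.0], [189.0, 506.0], [343.0, 393.0]]
8 [[200.0, 476.0], [181.0, 490.0], [337.0, 377.0]]
0 [[194.0, 465.0], [174.0, 479.0], [332.0, 366.0]]
-5 [[190.0, 458.0], [170.0, 472.0], [329.0, 359.0]]
```

The images consistently put the tips about 30 mm short of the model. I'll probe gently towards the counter. The model predicts contact at a TCP height of about 20 mm.

>>> carry_out:
  commands:
    - {"tx": 1, "ty": 2.5, "tz": 7, "spin": 0}
    - {"tx": 1, "ty": 4.2, "tz": 13, "spin": 0}
    - {"tx": 1, "ty": 4.8, "tz": 15, "spin": 0}
    - {"tx": 1, "ty": 5.4, "tz": 17, "spin": 0}
    - {"tx": 1, "ty": 6, "tz": 19, "spin": 0}
    - {"tx": 1, "ty": 6, "tz": 19, "spin": 0}

```text
clock: 25.3
tool_pos: [434.2, -202.9, 17.8]
tool_rot: [[0.112, -0.954, 0.277], [-0.994, -0.106, 0.037], [-0.006, -0.28, -0.96]]
force: [0.0, 0.4, -0.8]
opening: 93.8
```

```bash
python3 -c "
from h import *
go((433.5,-202,36),(433.5,-202,24))"
```

```text
t 25.3 pos [ 434.2 -202.9   17.8] tray [ -97.8 -308.8   17.8] open 93.8 F [ 0.   0.4 -0.8] spin 0.07 tilt [ 0.277  0.037 -0.96 ]
[ 433.5 -202.    36. ] -> [ -1.1  -4.6 -17.6]
[ 433.5 -202.    24. ] -> [-1.  -1.2 -6.1]
```

There was no contact at TCP z 17.8, so the pictures are right. The real fingertips lie about 12 mm behind the reported TCP along the tool axis, so the true grasp point is about 31 mm behind it. I'll plan with that correction.

```bash
python3 -c "
from h import *
go((442.2,-200.8,6.5))"
```

```text
t 25.3 pos [ 434.2 -202.9   17.8] tray [ -97.8 -308.8   17.8] open 93.8 F [ 0.   0.4 -0.8] spin 0.07 tilt [ 0.277  0.037 -0.96 ]
[ 442.2 -200.8    6.5] -> [-1.1 -4.7 13.2]
```

>>> carry_out:
  commands:
    - {"tx": -1, "ty": -3, "tz": 5, "spin": 0}
    - {"tx": -1, "ty": -4.7, "tz": 10, "spin": 0}
    - {"tx": -1, "ty": -4.7, "tz": 13, "spin": 0}
    - {"tx": -1, "ty": -4.7, "tz": 13, "spin": 0}

```text
clock: 25.63
tool_pos: [442.0, -200.4, 5.8]
tool_rot: [[0.112, -0.955, 0.276], [-0.994, -0.106, 0.038], [-0.007, -0.279, -0.96]]
force: [-0.4, -0.8, -0.8]
opening: 93.7
```

```bash
python3 -c "
from h import *
go((442.2,-200.8,6.5))
f=imaging.grab_frame('scene');c=f['color'].copy()
o=status.observe();R=o['tool_rot'];p=o['tool_pos']
for q in w2px(f,[p+R@np.array([sx*47,-8,-12]) for sx in(1,-1)]): cv2.circle(c,tuple(int(v) for v in q),1,(0,0,255),-1)
crop(c,120,260,80,230,5,'s22.png')"
```

```text
t 25.63 pos [ 442.  -200.4    5.8] tray [ -89.7 -307.1    5.8] open 93.7 F [-0.4 -0.8 -0.8] spin 0.1 tilt [ 0.276  0.038 -0.96 ]
[ 442.2 -200.8    6.5] -> [ 0.5 -0.4 -0.6]
```

View pics/s22.png

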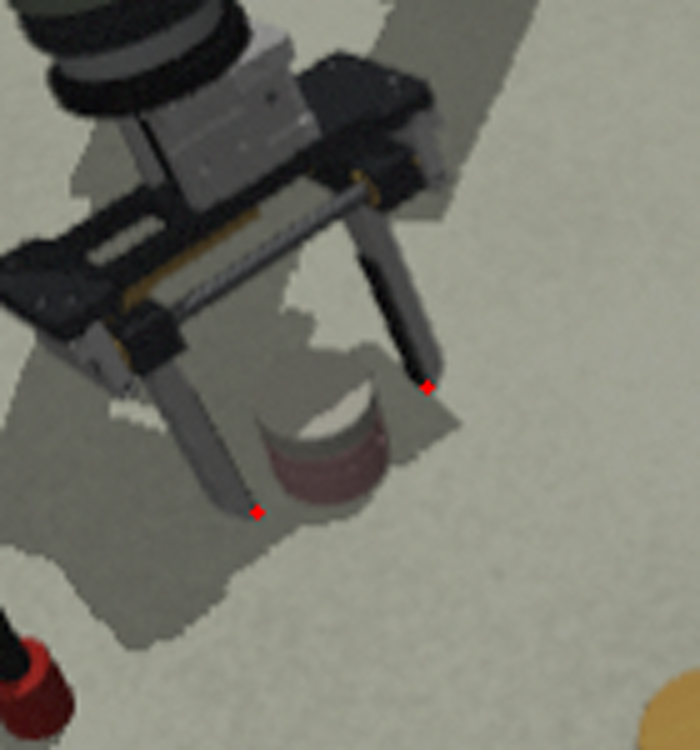

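Picture: the tips at (257,512) and (428,387) match the corrected model and straddle the jar. Gripping.

>>> carry_out:
  commands:
    - {"tx": 0, "ty": 0, "tz": 0, "spin": 0}
    - {"tx": 0, "ty": 0, "tz": 0, "spin": 0}
    - {"tx": 0, "ty": 0, "tz": 0, "spin": 0}
    - {"tx": 0, "ty": 0, "tz": 0, "spin": 0}
    - {"tx": 0, "ty": 0, "tz": 0, "spin": 0}
    - {"tx": 0, "ty": 0, "tz": 0, "spin": 0}
    - {"tx": 0, "ty": 0, "tz": 0, "spin": 0}
    - {"tx": 0, "ty": 0, "tz": 0, "spin": 0}
    - {"tx": 0, "ty": 0, "tz": 0, "spin": 0}
  grip: 1
  force: 50

```text
clock: 26.43
tool_pos: [442.0, -200.6, 6.2]
tool_rot: [[0.112, -0.954, 0.276], [-0.994, -0.106, 0.038], [-0.007, -0.279, -0.96]]
force: [0.1, 0.2, 1.0]
opening: 51.3
```

```bash
python3 -c "
from h import *
j=np.array([433.6,-201.9,0])
o=status.observe();d=o['tool_pos']-j;print('tcp-jar',d)
print('tray offs',rz(TY).T@d[:2])
go(j+d+[0,0,60],tr(-48,-1.5,60)+d)
f=imaging.grab_frame('scene');c=f['color'].copy()
crop(c,120,260,80,230,4,'s23.png')"
```

```text
tcp-jar [8.42059518 1.28508638 6.15461546]
tray offs [8.51106596 0.3458703 ]
t 26.43 pos [ 442.  -200.6    6.2] tray [ -89.7 -307.4    6.2] open 51.3 F [0.1 0.2 1. ] spin 0.09 tilt [ 0.276  0.038 -0.96 ]
[ 442.  -200.6   66.2] -> [ -0.4 -16.7 -57.6]
[458.1 109.3  66.2] -> [-306.6  -64.9  -41.4]
```

View pics/s23.png

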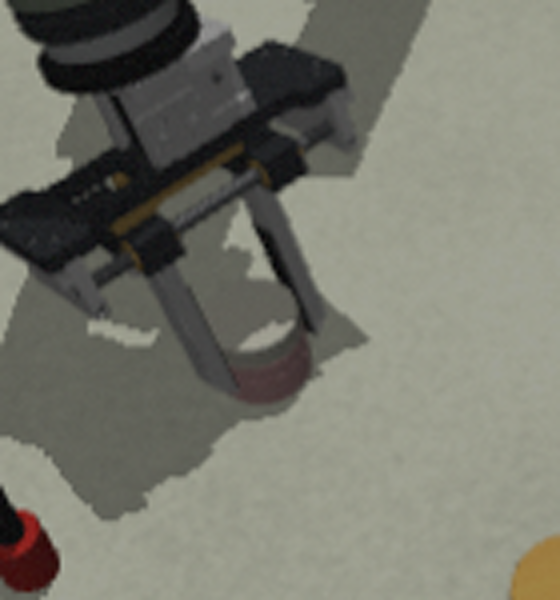

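>>> carry_out:
  commands:
    - {"tx": 0, "ty": -2, "tz": -6, "spin": 0}
    - {"tx": 0, "ty": -7, "tz": -24, "spin": 0}
    - {"tx": 0, "ty": -13, "tz": -44, "spin": 0}
    - {"tx": -10, "ty": -18, "tz": -56, "spin": 0}
    - {"tx": -40, "ty": -23, "tz": -55, "spin": 0}
    - {"tx": -75, "ty": -28, "tz": -54, "spin": 0}
    - {"tx": -110, "ty": -34, "tz": -52, "spin": 0}
    - {"tx": -145, "ty": -40, "tz": -50, "spin": 0}
    - {"tx": -180, "ty": -45, "tz": -48, "spin": 0}
    - {"tx": -215, "ty": -51, "tz": -46, "spin": 0}
    - {"tx": -250, "ty": -56, "tz": -44, "spin": 0}
    - {"tx": -275, "ty": -60, "tz": -43, "spin": 0}
    - {"tx": -295, "ty": -63, "tz": -42, "spin": 0}
    - {"tx": -305, "ty": -65, "tz": -41, "spin": 0}
    - {"tx": -306.5, "ty": -65, "tz": -41, "spin": 0}
    - {"tx": -306.5, "ty": -65, "tz": -41, "spin": 0}
    - {"tx": -306.5, "ty": -65, "tz": -41, "spin": 0}

```text
clock: 27.9
tool_pos: [458.0, 108.9, 65.7]
tool_rot: [[0.112, -0.955, 0.276], [-0.994, -0.106, 0.038], [-0.007, -0.278, -0.96]]
force: [-0.8, 0.1, -1.7]
opening: 51.1
```

```bash
cat >> h.py <<'E'
D=np.array([8.42,1.29,6.15])
E
python3 -c "
from h import *
f=imaging.grab_frame('scene');c=f['color'].copy()
o=status.observe();b=o['tool_pos']-D
print('jar tray',to_tr(b))
for q in w2px(f,[b,b+[0,0,48]]): cv2.circle(c,tuple(int(v) for v in q),1,(0,0,255),-1)
crop(c,265,385,60,180,5,'s24.png')
g=imaging.grab_frame('top');crop(g['color'],110,210,140,260,5,'s24u.png')
go(tr(-48,-1.5,19)+D,tr(28,-1.5,19)+D)"
```

```text
jar tray [-48.01359751  -2.24762252  59.5442103 ]
t 28.0 pos [458.3 108.4  65.7] tray [-39.4  -2.1  65.7] open 51.2 F [-0.1 -0.3 -1.7] spin 0.01 tilt [ 0.276  0.037 -0.96 ]
[458.1 109.3  25.2] -> [-0.6 11.4 39. ]
[533.6 117.7  25.2] -> [ -0.6 -61.6  60.1]
```

View pics/s24.png

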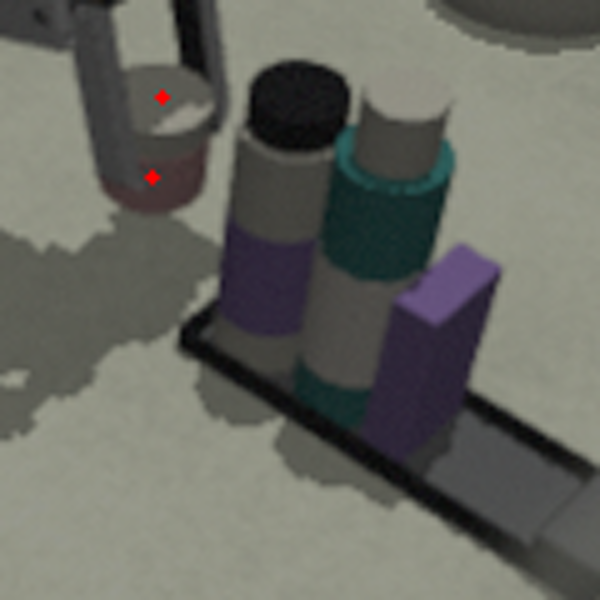

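View pics/s24u.png

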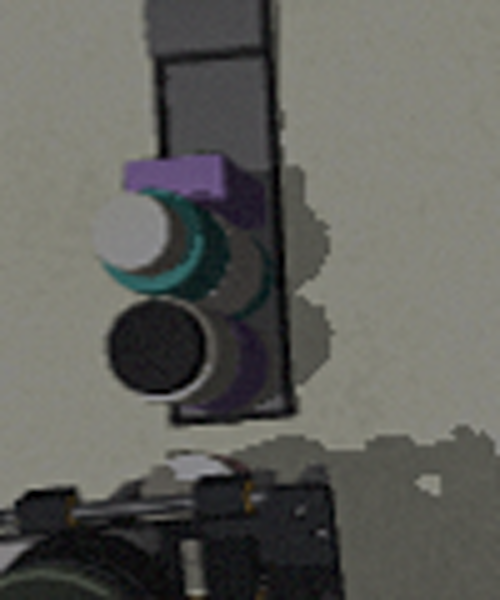

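```bash
python3 -c "
from h import *
g=imaging.grab_frame('top');f=imaging.grab_frame('scene')
P=[tr(-4,32,15),tr(-4,32,0),tr(-4,-32,15),tr(-4,-32,0),tr(100,-32,13),tr(100,-32,0),tr(150,29,3),tr(150,29,13),tr(150,-29,13)]
print(((w2px(g,P)-np.array([110,140])+.5)*5-.5).round(0).tolist())
P=[tr(-4,-32,15),tr(-4,-32,0),tr(0,-29,3),tr(-4,32,15)]
print(((w2px(f,P)-np.array([265,60])+.5)*5-.5).round(0).tolist())
# jar held top
"

```

```text
[[170.0, 427.0], [178.0, 428.0], [290.0, 417.0], [296.0, 419.0], [281.0, 225.0], [286.0, 229.0], [170.0, 148.0], [164.0, 145.0], [270.0, 136.0]]
[[178.0, 326.0], [176.0, 349.0], [186.0, 345.0], [262.0, 260.0]]
```

```bash
python3 -c "
from h import *
g=imaging.grab_frame('top');crop(g['color'],130,190,140,240,6,'s25.png')"
```

```text
(no output)
```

View pics/s25.png

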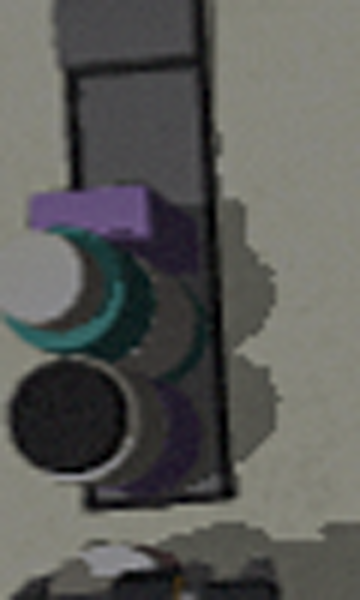

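Picture: the lane matches the model within about 1 mm sideways, and both bottles are upright. I'll lower the jar in front of the lip and press the row back.

>>> carry_out:
  commands:
    - {"tx": -1.5, "ty": 4, "tz": 13, "spin": 0}
    - {"tx": -1.5, "ty": 8, "tz": 26, "spin": 0}
    - {"tx": -1.5, "ty": 11.4, "tz": 39, "spin": 0}
    - {"tx": -1.5, "ty": 11.4, "tz": 39, "spin": 0}
    - {"tx": -1.5, "ty": 1.8, "tz": 41.8, "spin": 0}
    - {"tx": -1.5, "ty": -7.8, "tz": 44.5, "spin": 0}
    - {"tx": -1.5, "ty": -12.6, "tz": 45.9, "spin": 0}
    - {"tx": -1.5, "ty": -17.4, "tz": 47.3, "spin": 0}
    - {"tx": -1.5, "ty": -22.2, "tz": 48.7, "spin": 0}
    - {"tx": -1.5, "ty": -27, "tz": 50.1, "spin": 0}
    - {"tx": -1.5, "ty": -31.8, "tz": 51.5, "spin": 0}
    - {"tx": -1.5, "ty": -31.8, "tz": 51.5, "spin": 0}

```text
clock: 29.15
tool_pos: [502.0, 115.3, 24.7]
tool_rot: [[0.111, -0.956, 0.273], [-0.994, -0.105, 0.037], [-0.007, -0.275, -0.961]]
force: [-3.8, -1.2, -2.8]
opening: 51.4
```

```bash
python3 -c "
from h import *
f=imaging.grab_frame('scene');c=f['color'].copy()
o=status.observe();b=o['tool_pos']-D
print('jar tray',to_tr(b))
for q in w2px(f,[b,b+[0,0,48]]): cv2.circle(c,tuple(int(v) for v in q),1,(0,0,255),-1)
crop(c,265,385,60,180,5,'s26.png')
go(tr(30,-.7,18.5)+D)"
```

```text
jar tray [-3.80099508 -0.4447531  18.46992075]
t 29.2 pos [501.9 115.2  24.6] tray [ 4.7 -0.1 24.6] open 51.3 F [-4.7 -1.  -2. ] spin 0.02 tilt [ 0.273  0.037 -0.961]
[535.5 118.7  24.6] -> [  0.3 -32.5   9.3]
```

View pics/s26.png

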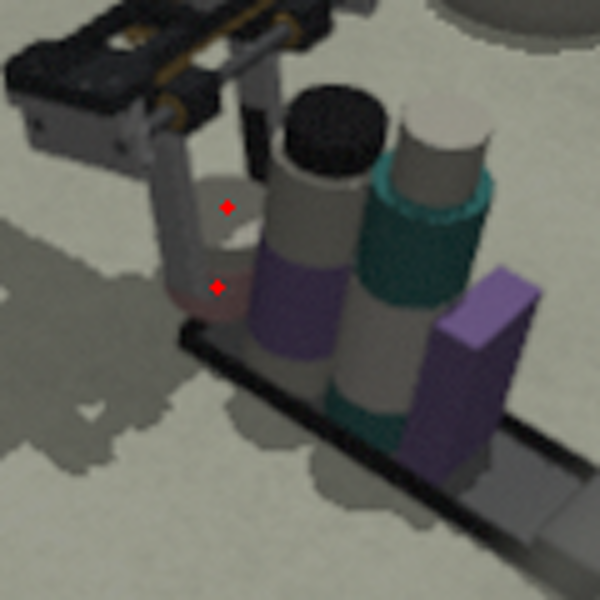

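Picture: the jar at (222,245) is pressing the row back, both bottles are upright, and the leaned gripper clears the white cap. Continuing.

>>> carry_out:
  commands:
    - {"tx": 0.3, "ty": -4, "tz": 1.1, "spin": 0}
    - {"tx": 0.3, "ty": -8, "tz": 2.3, "spin": 0}
    - {"tx": 0.3, "ty": -12, "tz": 3.4, "spin": 0}
    - {"tx": 0.3, "ty": -16, "tz": 4.6, "spin": 0}
    - {"tx": 0.3, "ty": -20, "tz": 5.7, "spin": 0}
    - {"tx": 0.3, "ty": -24, "tz": 6.9, "spin": 0}
    - {"tx": 0.3, "ty": -28, "tz": 8, "spin": 0}
    - {"tx": 0.3, "ty": -32, "tz": 9.2, "spin": 0}
    - {"tx": 0.3, "ty": -35.5, "tz": 10.2, "spin": 0}
    - {"tx": 0.3, "ty": -35.5, "tz": 10.2, "spin": 0}
    - {"tx": 0.3, "ty": -35.5, "tz": 10.2, "spin": 0}

```text
clock: 30.12
tool_pos: [537.5, 119.1, 24.0]
tool_rot: [[0.111, -0.956, 0.271], [-0.994, -0.105, 0.037], [-0.007, -0.273, -0.962]]
force: [-4.0, -0.4, -2.7]
opening: 51.2
```

```bash
python3 -c "
from h import *
f=imaging.grab_frame('scene');c=f['color'].copy()
o=status.observe();b=o['tool_pos']-D
print('jar tray',to_tr(b))
for q in w2px(f,[b,b+[0,0,48]]): cv2.circle(c,tuple(int(v) for v in q),1,(0,0,255),-1)
crop(c,285,405,60,180,5,'s27.png')
go(tr(31,-.7,3)+D)
g=imaging.grab_frame('top');crop(g['color'],110,210,140,260,5,'s27u.png')"
```

```text
jar tray [32.06662241 -0.58642659 17.81591832]
t 30.17 pos [537.6 119.1  24. ] tray [40.6 -0.2 24. ] open 51.4 F [-4.  -0.6 -1.5] spin 0.03 tilt [ 0.271  0.037 -0.962]
[536.5 118.8   9.2] -> [ 0.2  5.1 14. ]
```

View pics/s27.png

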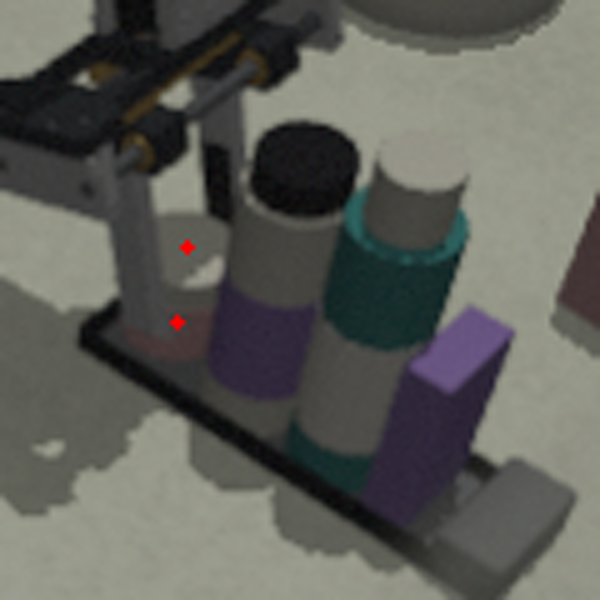

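View pics/s27u.png

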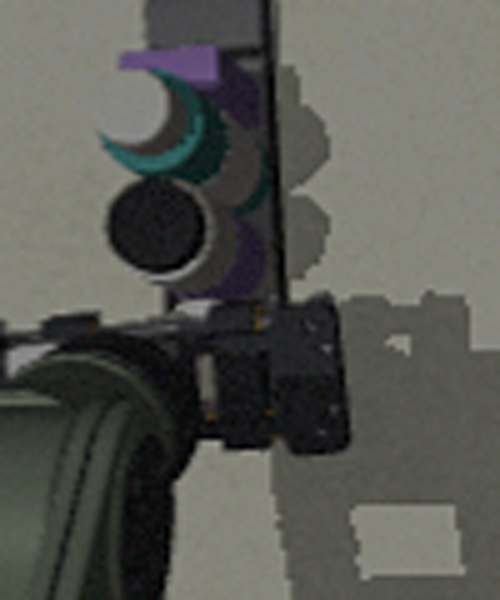

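Picture: the jar is behind the lip with its base at about (172,332), a few millimetres forward of the tool estimate. I'll go 4 mm further back, then lower.

>>> carry_out:
  commands:
    - {"tx": 0, "ty": -3.8, "tz": 1.1, "spin": 0}
    - {"tx": 0, "ty": -3.8, "tz": 1.1, "spin": 0}
    - {"tx": 0, "ty": -2.7, "tz": 5, "spin": 0}
    - {"tx": 0, "ty": -1.6, "tz": 9, "spin": 0}
    - {"tx": 0, "ty": -0.6, "tz": 12.5, "spin": 0}
    - {"tx": 0, "ty": -0.1, "tz": 14, "spin": 0}
    - {"tx": 0, "ty": -0.1, "tz": 14, "spin": 0}

```text
clock: 30.8
tool_pos: [541.3, 119.6, 10.4]
tool_rot: [[0.111, -0.956, 0.271], [-0.994, -0.105, 0.037], [-0.007, -0.273, -0.962]]
force: [-4.1, -0.8, -1.4]
opening: 51.5
```

```bash
python3 -c "
from h import *
f=imaging.grab_frame('scene');c=f['color'].copy()
o=status.observe();b=o['tool_pos']-D
print('jar tray',to_tr(b))
for q in w2px(f,[b,b+[0,0,48]]): cv2.circle(c,tuple(int(v) for v in q),1,(0,0,255),-1)
crop(c,285,385,80,180,6,'s28.png')
go(tr(31,-.7,3)+D)"
```

```text
jar tray [35.8499847  -0.50342635  4.32846994]
t 30.85 pos [541.3 119.6  10.5] tray [44.4 -0.2 10.5] open 51.5 F [-4.1 -0.  -1.9] spin 0.02 tilt [ 0.271  0.037 -0.962]
[536.5 118.8   9.2] -> [ 0.2  5.  -0. ]
```

View pics/s28.png

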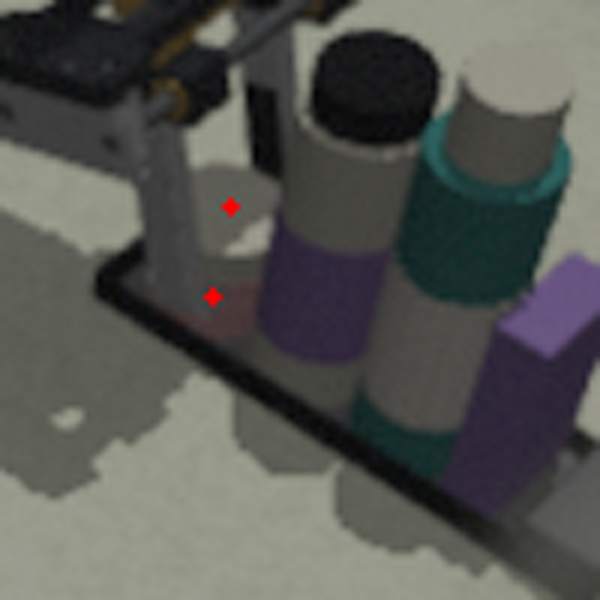

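>>> carry_out:
  commands:
    - {"tx": 0, "ty": 0.4, "tz": 1.5, "spin": 0}
    - {"tx": 0, "ty": 0.5, "tz": 2, "spin": 0}
    - {"tx": 0, "ty": 0.5, "tz": 2, "spin": 0}

```text
clock: 31.1
tool_pos: [541.4, 119.6, 9.2]
tool_rot: [[0.111, -0.956, 0.27], [-0.994, -0.105, 0.037], [-0.007, -0.273, -0.962]]
force: [-7.5, -1.0, 4.4]
opening: 51.4
```

>>> carry_out:
  commands:
    - {"tx": 0, "ty": 1.9, "tz": -0.6, "spin": 0}
    - {"tx": 0, "ty": 3.8, "tz": -1.2, "spin": 0}
    - {"tx": 0, "ty": 5.7, "tz": -1.8, "spin": 0}
    - {"tx": 0, "ty": 6.5, "tz": -2, "spin": 0}
    - {"tx": 0, "ty": 6.5, "tz": -2, "spin": 0}

```text
clock: 31.52
tool_pos: [534.5, 118.8, 9.3]
tool_rot: [[0.111, -0.956, 0.27], [-0.994, -0.105, 0.037], [-0.007, -0.273, -0.962]]
force: [-5.2, -0.7, -1.0]
opening: 51.2
```

```bash
python3 -c "
from h import *
f=imaging.grab_frame('scene');c=f['color'].copy()
o=status.observe();b=o['tool_pos']-D
print('jar tray',to_tr(b))
for q in w2px(f,[b,b+[0,0,48]]): cv2.circle(c,tuple(int(v) for v in q),1,(0,0,255),-1)
crop(c,285,385,80,180,6,'s29.png')
go()"
```

```text
jar tray [28.93139709 -0.48624355  3.13420293]
t 31.57 pos [534.4 118.8   9.3] tray [37.4 -0.1  9.3] open 51.3 F [-4.6 -0.5  0.3] spin 0.04 tilt [ 0.27   0.037 -0.962]
```

View pics/s29.png

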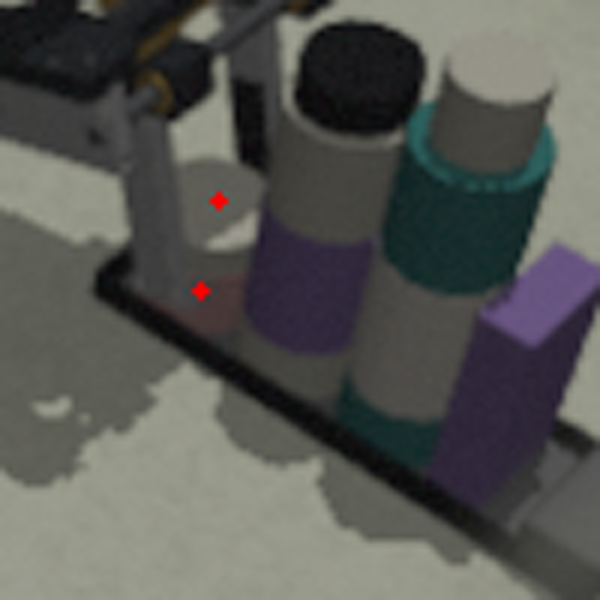

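Picture: the jar sits on the floor behind the lip and the row is upright behind it. Fz turned upward (+4.4 N) on contact. Releasing.

>>> carry_out:
  commands:
    - {"tx": 0, "ty": 0, "tz": 0, "spin": 0}
    - {"tx": 0, "ty": 0, "tz": 0, "spin": 0}
    - {"tx": 0, "ty": 0, "tz": 0, "spin": 0}
    - {"tx": 0, "ty": 0, "tz": 0, "spin": 0}
    - {"tx": 0, "ty": 0, "tz": 0, "spin": 0}
    - {"tx": 0, "ty": 0, "tz": 0, "spin": 0}
    - {"tx": 0, "ty": 0, "tz": 0, "spin": 0}
    - {"tx": 0, "ty": 0, "tz": 0, "spin": 0}
    - {"tx": 0, "ty": 0, "tz": 0, "spin": 0}
    - {"tx": 0, "ty": 0, "tz": 0, "spin": 0}
  grip: -1

```text
clock: 32.4
tool_pos: [534.5, 118.8, 9.3]
tool_rot: [[0.111, -0.956, 0.27], [-0.994, -0.105, 0.037], [-0.007, -0.273, -0.962]]
force: [-0.1, 0.4, -0.4]
opening: 94.0
```

>>> carry_out:
  commands:
    - {"tx": 0, "ty": 0, "tz": -10, "spin": 0}
    - {"tx": 0, "ty": 0, "tz": -30, "spin": 0}
    - {"tx": 0, "ty": 0, "tz": -60, "spin": 0}
    - {"tx": 0, "ty": 10, "tz": -90, "spin": 0}
    - {"tx": 0, "ty": 20, "tz": -120, "spin": 0}
    - {"tx": 0, "ty": 20, "tz": -150, "spin": 0}
    - {"tx": 20, "ty": 20, "tz": -180, "spin": 0}
    - {"tx": 50, "ty": 20, "tz": -200, "spin": 0}
    - {"tx": 80, "ty": 20, "tz": -200, "spin": 0}
    - {"tx": 120, "ty": 20, "tz": -200, "spin": 0}
    - {"tx": 150, "ty": 20, "tz": -200, "spin": 0}
    - {"tx": 150, "ty": 20, "tz": -200, "spin": 0}

```text
clock: 33.4
tool_pos: [478.7, -44.8, 196.6]
tool_rot: [[0.105, -0.956, 0.273], [-0.994, -0.1, 0.033], [-0.004, -0.275, -0.962]]
force: [0.2, -0.4, 0.3]
opening: 93.7
```

```bash
python3 -c "
from h import *
f=imaging.grab_frame('scene');c=f['color'].copy()
for q in w2px(f,[tr(26,-1,3),tr(26,-1,51),tr(77,-1,148),tr(127,-1,173)]): cv2.circle(c,tuple(int(v) for v in q),1,(0,0,255),-1)
crop(c,285,395,70,180,5,'s30.png')
go()
g=imaging.grab_frame('top');crop(g['color'],110,210,140,260,5,'s30u.png');cv2.imwrite('pics/s30t.png',g['color'])"
```

```text
t 33.45 pos [478.1 -42.4 196.1] tray [ -36.4 -154.1  196.1] open 94.2 F [ 0.5  0.8 -0.9] spin -0.26 tilt [ 0.271  0.035 -0.962]
```

View pics/s30.png

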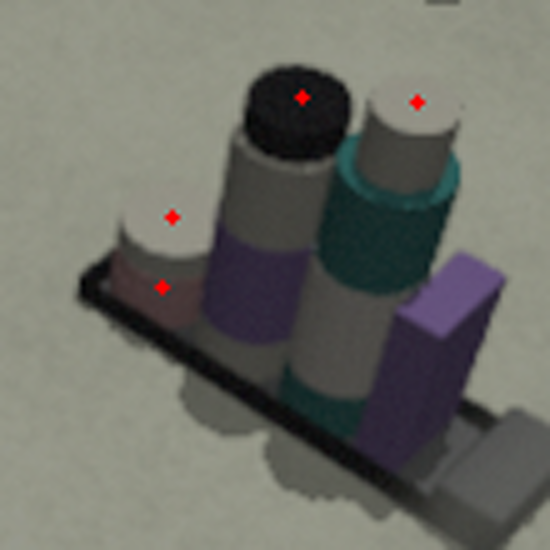

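View pics/s30u.png

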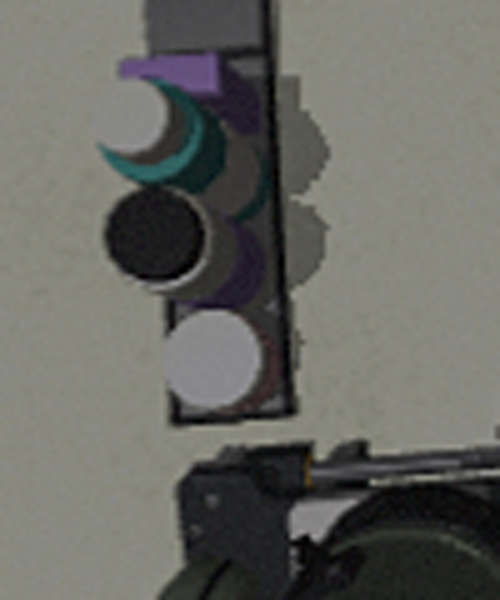

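View pics/s30t.png

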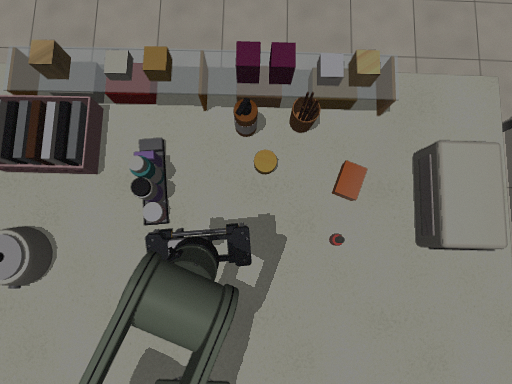

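```bash
python3 -c "
from h import *
g=imaging.grab_frame('top');f=imaging.grab_frame('scene')
for n,p,z in(('jar',(215,358),51),('mid',(156,235),148),('tall',(132,115),173)): print(n,to_tr(px2w(g,[c2p((110,140),5,p)],z)[0]).round(1))
for n,p,z in(('jar',(167,213),51),('mid',(299,102),148),('tall',(414,102),173)): print(n,to_tr(px2w(f,[c2p((285,70),5,p)],z)[0]).round(1))
g2=cv2.imread('pics/top0.png'); d=cv2.absdiff(g['color'],g2)
go()"
```

```text
jar [27.1 -3.2 51. ]
mid [ 76.2  -4.4 148. ]
tall [127.6  -3.2 173. ]
jar [20.9 -1.7 51. ]
mid [ 77.4  -4.4 148. ]
tall [124.8  -2.  173. ]
t 33.6 pos [477.5 -38.9 195.2] tray [ -36.6 -150.6  195.2] open 93.7 F [-0.   0.7 -0.4] spin 0.07 tilt [ 0.27   0.038 -0.962]
```

Both cameras agree that the row is in range. Jar x is about 26–27 mm (the lower scene reading has its lid edge hidden), white about 77 and teal about 126, with |y| ≤ 4.4 mm. All stand upright and the gripper is well clear.

```bash
python3 -c "
from station import close_job
print(close_job())"
```

```text
the job is handed in; nothing more can be done
None
```

The tray is restocked and the job is handed in at about 33.6 s of the 69 s allowed; the hand-in reported no verdict. The teal bottle is at the back, then the white bottle, then the pink jar. Each was pressed in against the pusher, set down behind the lip and released.

**Last checks:**

| | Top camera x (mm) | Scene camera x (mm) | Required x (mm) | y, both cameras (mm; within ±8) |
|---|---|---|---|---|
| Jar | 27.1 | 20.9 | 20–34 | -3.2 / -1.7 |
| White bottle | 76.2 | 77.4 | 68–90 | -4.4 / -4.4 |
| Teal bottle | 127.6 | 124.8 | 115–142 | -3.2 / -2.0 |

- **Row:** all three looked upright, with the gripper well clear.
- **Other things on the counter:** they looked unmoved in the last picture, which I checked by eye only.

**What disagreed or needed mending:**
- **Jar position:** the two cameras differ by 6 mm. The white bottle partly hides the lid in the scene view, so I trust the top view; a projected point at x 26 mm also matched the lid.
- **Fingertips:** they really sit about 12 mm behind the reported tool point, not 19 mm ahead of it. A probe towards the counter confirmed this, and I corrected for it before gripping the jar.
- **White bottle:** it tilted a few degrees in the grip while pressing. The teal bottle behind leaned back about 5°, by my estimate from the picture. I pushed further back, lowered the white bottle and eased it forward, and both stood upright after release.
- **Leaning the gripper:** the moves had no tilt command. I got the 16° lean for the jar by driving the arm repeatedly to its reach limit, high above the counter.

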